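# Cap-check solder paste jars and run the good ones through the hand-cranked marking unit

### The arm

A 6-joint arm with a two-finger parallel gripper is mounted at the origin on a cart in front of the work surface, level with it; the furniture and walls round the work are solid. World frame = base frame: x ahead of the robot, y to its left, z up, the work surface at z = 0. Lengths are in m, angles in rad, forces in N, time in s.
With the tool pointing down it reaches from about 0.375 to 0.9 m from the base axis. Payload 3.1 kg.
Tool frame: the origin (TCP) lies at the very end of the fingers, on their centre line; the grasp point (between the pads) lies 19 mm behind it (tcp_to_grasp is the distance from the TCP to the grasp point, in m); z points along the fingers, y is the direction in which the jaws open and shut (so a half turn about z gives the same grasp; the last joint's range is limited). The gripper opens to 85 mm and grips with 20 to 120 N. Pads are 22 mm wide; open, the fingers measure 114 mm over their backs; the gripper's body (76 mm by 85 mm) begins 54 mm behind the grasp point. The pads swing forward as they close: fully open they stand 13 mm farther back than shut.
Start: joints at [0.931, 0.527, 1.433, -0, 1.181, -0.178], TCP at [0.278, 0.56, 0.231] pointing down, gripper open.
Joint ranges: [-3.08, 3.08], [-0.75, 2.2], [0.22, 2.44], [-1.43, 4.57], [0, 2.65], [-2.85, 2.85]. Speed limits (rad/s): [2.79, 2.79, 3.14, 3.14, 3.14, 3.14].

### API

Orientations are given as a unit quaternion [x, y, z, w].
In Python, from station import sense, snapshot, camera_info, sign_off, tcp_to_grasp gives the robot as it stands.
- The arm moves only by the shell command python3 -m inch 'ROWS' [FORCE]. ROWS is JSON, a list of rows, each a list of 3 entries, a list of its own where there are three numbers: the closure, from -1 (fully open) to 1 (shut), so that 0 is half open, then the shift along the tool's x, y, z normalised to -1 to 1, where 1 is 10 cm, then the turn, a rotation vector about the tool's x, y, z normalised to -1 to 1, where 1 is 360 degrees. In form: [[jaw, [dx, dy, dz], [ax, ay, az]], ...]. A call has 1 to 20 rows; each row is the pose to reach, as a shift and turn from the pose commanded when the call began, along the tool's axes at that moment, turning the shorter way round; what a row does not reach only later rows make up. A row lasts 1/10 s, in which the tool goes at most 50 mm and 8.59 degrees, less where a joint would pass 70% of its speed; a pose out of reach is approached as far as the arm can. A call with a number of a shift or a turn outside -1 to 1 is refused whole. A call with a gripper value outside its range is refused whole. The fingers move at their own pace and stop on an object; FORCE is the grip in N (left out, the last holds). Time passes only in rows, so rows that repeat a pose let the fingers close. It gives the time, the measured TCP pose, the force and the opening at its end, in the units of the state.
- sense(): the state, without advancing time (a new reading comes with each control period).
- snapshot(name): name is "scene" or "top" or "wrist"; returns (picture, depth): 480x640x3 uint8, blue, green, red; 480x640 float32, m along the optical axis (not along the pixel's ray), 0 where there is no reading.
- camera_info(name): a dict with "K" (3x3 intrinsics, pixels), "origin" and "orientation" of the camera in the world. Camera axes: x right, y down, z forward; pixel columns grow to the right and rows downward; lengths in m; the calibration is good to about 2 mm. The wrist camera is an equidistant fisheye: a pixel r from the principal point sees the ray r / f radians off the axis. A picture is of the moment at which its call begins: read the wrist's pose just before it. camera_info takes no time and is no camera call; for the wrist camera it gives the pose at the moment of the call.
- sign_off(): hands the job in, once; it reports no verdict.
The state is a dict: "t": time; "q": joint angles; "qd": joint speeds; "tau": joint torques, N m; "tcp_pos": TCP position; "tool_rot": TCP orientation; "force": force on the tool from outside, world axes, zero at the start; "ft_torque": the same for the moment, N m; "finger_gap": opening from 0.0 (shut) to 1.0 (fully open).
Only numpy, scipy, OpenCV 4.12 (cv2) and the standard library are available. Lean on these libraries where they do the work, as an engineer would, in place of code of your own. Each camera call takes 0.05 s, during which the arm holds its last target.

### The job

Twist the cap of every paste jar a good 30 degrees anticlockwise to find the loose ones (a loose cap keeps turning on its jar, a tight one bites almost at once and the jar turns with it) and leave the caps as turned; stand the loose-capped jars upright in the deep rework tote, and stand all the tight-capped jars upright on the shuttle of the marking unit. Then, with everything so sorted, turn the flywheel on the marking unit clockwise through exactly one full revolution, so that the shuttle runs in under the hood and comes all the way out again with its jars. Finally stand the marked jars upright in the flat low-rimmed tray, and leave the other things on the bench alone.

Things in the scene. Friction and masses are not known exactly. Their poses are not given: they have to be found in the camera images.
- jar_1: white plastic screw-cap jar, 54 mm body diameter, 68 mm tall over the cap, 0.33 kg; origin at the centre of its underside, z up. The body reaches z = 45 mm; the ribbed cap is 58 mm in diameter, from z = 46 to z = 68 mm, so it stands 2 mm proud of the body all round. All four jars look alike; only a twist tells whether the cap is tight. May be absent.
- jar_2: white plastic screw-cap jar, 54 mm body diameter, 68 mm tall over the cap, 0.33 kg; origin at the centre of its underside, z up. The body reaches z = 45 mm; the ribbed cap is 58 mm in diameter, from z = 46 to z = 68 mm, so it stands 2 mm proud of the body all round. All four jars look alike; only a twist tells whether the cap is tight. May be absent.
- jar_3: white plastic screw-cap jar, 54 mm body diameter, 68 mm tall over the cap, 0.33 kg; origin at the centre of its underside, z up. The body reaches z = 45 mm; the ribbed cap is 58 mm in diameter, from z = 46 to z = 68 mm, so it stands 2 mm proud of the body all round. All four jars look alike; only a twist tells whether the cap is tight. May be absent.
- jar_4: white plastic screw-cap jar, 54 mm body diameter, 68 mm tall over the cap, 0.33 kg; origin at the centre of its underside, z up. The body reaches z = 45 mm; the ribbed cap is 58 mm in diameter, from z = 46 to z = 68 mm, so it stands 2 mm proud of the body all round. All four jars look alike; only a twist tells whether the cap is tight. May be absent.
- cap_1 (a joint): angle of the cap of jar_1 on its jar, rad: 0 at the start, grows as the cap is turned anticlockwise seen from above relative to the jar; stays where it is left (0.008 N m of friction). A tight cap has only a little play and bites at 0.15 rad: from there on the whole free-standing jar turns with it. A loose cap turns on easily to 0.8 rad while the jar stands still; it never comes off, and either kind can carry its jar.
- cap_2 (a joint): angle of the cap of jar_2 on its jar, rad: 0 at the start, grows as the cap is turned anticlockwise seen from above relative to the jar; stays where it is left (0.008 N m of friction). A tight cap has only a little play and bites at 0.15 rad: from there on the whole free-standing jar turns with it. A loose cap turns on easily to 0.8 rad while the jar stands still; it never comes off, and either kind can carry its jar.
- cap_3 (a joint): angle of the cap of jar_3 on its jar, rad: 0 at the start, grows as the cap is turned anticlockwise seen from above relative to the jar; stays where it is left (0.008 N m of friction). A tight cap has only a little play and bites at 0.15 rad: from there on the whole free-standing jar turns with it. A loose cap turns on easily to 0.8 rad while the jar stands still; it never comes off, and either kind can carry its jar.
- cap_4 (a joint): angle of the cap of jar_4 on its jar, rad: 0 at the start, grows as the cap is turned anticlockwise seen from above relative to the jar; stays where it is left (0.008 N m of friction). A tight cap has only a little play and bites at 0.15 rad: from there on the whole free-standing jar turns with it. A loose cap turns on easily to 0.8 rad while the jar stands still; it never comes off, and either kind can carry its jar.
- rework_tote: deep grey plastic tote for rework, 100 (x) x 170 (y) x 32 mm, walls 4 mm thick; fixed. Origin at the centre of its underside, floor 4 mm above it; takes two jars side by side along its y.
- finished_tray: flat grey tray for finished jars, 100 (x) x 170 (y) mm with a rounded rim only 9 mm high and 6 mm thick; fixed. Origin at the centre of its underside, floor 4 mm above it; takes two jars side by side along its y.
- shuttle_floor (a point): centre of the rubber floor of the marking unit's shuttle, an open aluminium bed on rails 30 mm above the bench, floor 80 (x) x 170 (y) mm inside a rim that rises 12 mm above the floor. Takes two jars side by side along its y. Its +x points to the hood behind it. The hood (224 mm wide, 135 mm high, 124 mm deep) is open only towards the shuttle, its front edge 83 mm from this point when the shuttle is out.
- shuttle (a joint): travel of the shuttle, m: 0 fully out (where it is loaded), 0.14 fully in under the hood. Driven only by the flywheel through a crank and rod below it: fully in at half a revolution, fully out again at a whole one.
- flywheel (a joint): turn of the flywheel, rad: 0 at the start, grows clockwise seen from above; one full revolution is 6.283. Turns easily (about 0.05 N m) and stays where it is left. Beyond one revolution the shuttle would start in again.
- wheel_axis (a point): centre of the upper face of the flywheel, a level dark steel disc of 130 mm diameter and 18 mm thickness on top of the hood; turns about the vertical. Upper face 173 mm above the bench, a hub of 16 mm radius rises 10 mm above it.
- crank_mid (a point): middle of the crank grip: an upright black plastic handle of about 24 mm diameter that stands on the flywheel 48 mm from the axis and spins freely on its pin; this point is 28 mm above the upper face and 22 mm below the grip's top. At flywheel angle 0 the grip is on the shuttle's side of the axis (the -x side of shuttle_floor).
- multimeter: handheld multimeter lying at the right, 152x78x43 mm; bystander, leave alone. Origin under its centre.
- wash_bottle: dispensing bottle with a long pointed tip standing at the right behind the marking unit, 58x58x185 mm; bystander, leave alone. Origin under its centre.
- tape_roll: roll of masking tape lying between the marking unit and the trays, 68 mm across, 19 mm high; bystander, leave alone. Origin under its centre.
- screwdriver: thin screwdriver lying between the two trays, 14x170x14 mm; bystander, leave alone. Origin under its centre.
- side_cutters: side cutters lying at the right, 42x121x12 mm; bystander, leave alone. Origin under its centre.

How it is judged:
By the outcome, as a careful person would: the job done as asked, in the order asked, and still so for the second after the job is handed in, with the robot touching nothing.
Of jar_1, jar_2, jar_3, jar_4 only 3 to 4 are there at a start; the rules pass over those that are not, and their reading is None.
At some moment in a run one of jar_1, jar_2, jar_3, jar_4 may be knocked a few centimetres aside while the robot is not near it.
It also fails if it takes over 210 s, if anything falls off the work surface, if the arm or the gripper's body presses on something with over 40 N, if the wrist force passes 120 N, or if a joint passes its speed limit or range.

## Working session

There is one attempt and no reset: what is moved stays moved. The work goes in short steps, Python scripts to look and compute and a shell command to move; the robot and the scene stay as the last step left them, time stands still between calls to the robot, and variables do not carry over. Pictures are saved under pics/ and viewed, and the job is handed in when it is done.

```bash
mkdir -p pics; ls
python3 - <<'E'
from station import *
import cv2,numpy as np
print(sense()); print(tcp_to_grasp)
for n in("scene","top","wrist"):
    ci=camera_info(n);print(n,ci)
    p,d=snapshot(n);cv2.imwrite(f"pics/{n}0.png",p);np.save(f"pics/{n}0.npy",d)
E
```

```text
pics
{'t': 0.0, 'q': array([ 9.31486212e-01,  5.28466180e-01,  1.43393183e+00,  9.66599750e-06,
        1.18139100e+00, -1.78491050e-01]), 'qd': array([-0.0008071 , -0.00101652,  0.00034502, -0.00064616,  0.00080545,
       -0.00037271]), 'tau': array([-5.27975644e-04, -4.42351055e+01, -1.78024220e+01, -2.83269310e-04,
        8.52592435e-03,  4.98373865e-06]), 'tcp_pos': array([0.27745032, 0.55922758, 0.23032422]), 'tool_rot': array([ 2.28377905e-01,  9.73571942e-01, -1.00586701e-03, -4.40737753e-04]), 'force': array([ 0.73713311, -0.10909395,  0.25468457]), 'ft_torque': array([-0.02865534, -0.01460172,  0.03159889]), 'finger_gap': 1.0001794809959441}
0.0187
scene {'K': array([[553.33035155,   0.        , 319.5610641 ],
       [  0.        , 553.33035155, 245.12857688],
       [  0.        ,   0.        ,   1.        ]]), 'origin': array([-0.09159791, -1.2004296 ,  1.03164834]), 'orientation': array([ 0.86150809, -0.24785638,  0.11087843, -0.42904196])}
top {'K': array([[563.91115779,   0.        , 314.87299363],
       [  0.        , 563.91115779, 244.9001302 ],
       [  0.        ,   0.        ,   1.        ]]), 'origin': array([ 0.40437309, -0.18894753,  1.51023932]), 'orientation': array([-0.70202679,  0.71140719, -0.02571474,  0.01992369])}
wrist {'K': array([[371.64829954,   0.        , 323.56000243],
       [  0.        , 371.64829954, 235.06815861],
       [  0.        ,   0.        ,   1.        ]]), 'origin': array([0.20564644, 0.59553406, 0.37258602]), 'orientation': array([0.83931906, 0.52081537, 0.08152119, 0.13285014])}
```

View pics/top0.png

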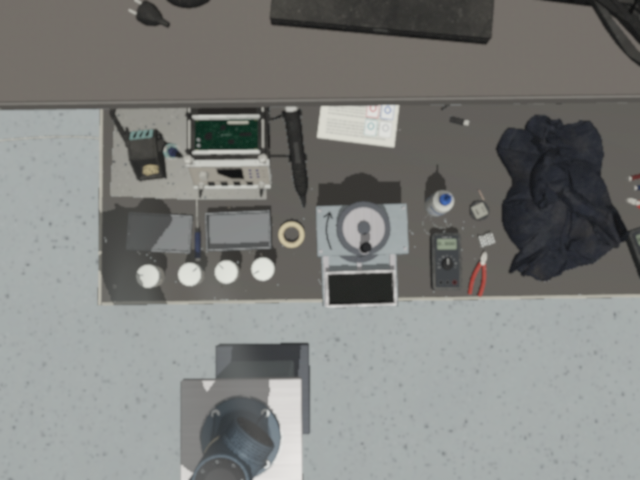

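View pics/scene0.png

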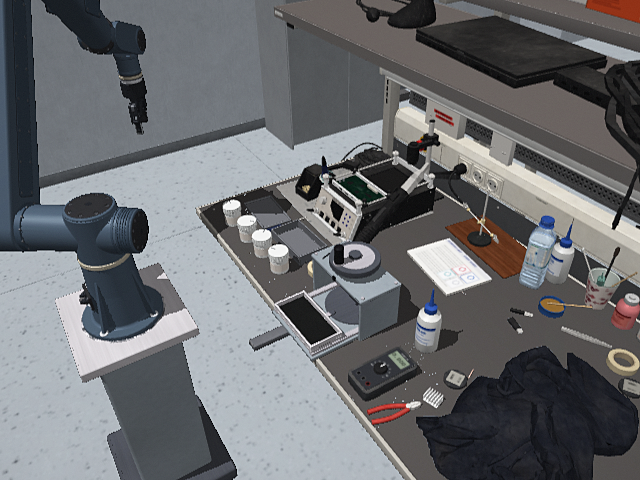

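View pics/wrist0.png

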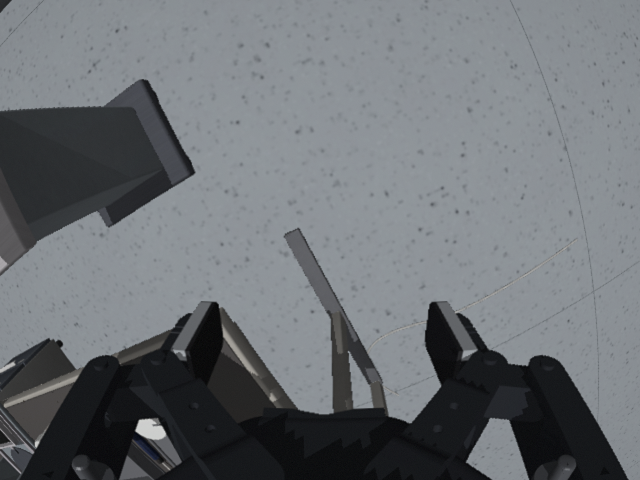

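The top view shows four jars at about (149,276), (190,273), (227,271) and (263,269). There are two trays at (160,232) and (239,229), the shuttle is at (360,289), and the wheel at (362,230) has its grip at (366,247).

```bash
cat > h.py <<'E'
from station import *
import cv2,numpy as np
from scipy.spatial.transform import Rotation as R
def ray(ci,u,v,fish=False):
    K=ci["K"];x=(u-K[0,2])/K[0,0];y=(v-K[1,2])/K[1,1]
    if fish:
        r=np.hypot(x,y); s=np.where(r>1e-9,np.sin(r)/np.maximum(r,1e-9),1); d=np.stack([x*s,y*s,np.cos(r)],-1)
    else: d=np.stack([x,y,np.ones_like(x*1.0)],-1)
    return R.from_quat(ci["orientation"]).apply(np.atleast_2d(d))
def onplane(ci,u,v,z,fish=False):
    d=ray(ci,np.atleast_1d(u).astype(float),np.atleast_1d(v).astype(float),fish); o=ci["origin"]
    return o+d*((z-o[2])/d[:,2:3])
def cloud(ci,depth,mask):
    v,u=np.nonzero(mask&(depth>0)); d=ray(ci,u.astype(float),v.astype(float))
    return ci["origin"]+d*depth[v,u][:,None],u,v
E
python3 - <<'E'
from h import *
ci=camera_info("top");p=cv2.imread("pics/top0.png");d=np.load("pics/top0.npy")
P=np.zeros((480,640,3));m=np.ones((480,640),bool)
pts,u,v=cloud(ci,d,m);P[v,u]=pts
for n,(a,b) in dict(t1=(160,232),t2=(239,229),sh=(360,289),wh=(350,215),hub=(363,228),bench=(300,280),tape=(291,226)).items():
    print(n,P[b,a].round(4))
white=(p.min(2)>170)&(P[...,2]>0.045)&(P[...,2]<0.085)
n,l,s,c=cv2.connectedComponentsWithStats(white.astype(np.uint8))
for i in range(1,n):
    if s[i,4]>60:
        k=l==i; print(s[i],c[i].round(1),P[k].mean(0).round(4),onplane(ci,*c[i],0.068).round(4))
# heights map crop
crop=p[180:310,100:420];cv2.imwrite("pics/crop0.png",cv2.resize(crop,None,fx=2.5,fy=2.5,interpolation=cv2.INTER_CUBIC))
for row in (210,220,232,245,252): print(row,(P[row,120:280:4,2]*1000).round().astype(int))
print((P[200:310:3,360,2]*1000).round().astype(int), P[200:310:3,360,0].round(3))
print((P[289,315:410:3,2]*1000).round().astype(int), P[289,315:410:3,1].round(3))
s=cv2.imread("pics/scene0.png");cv2.imwrite("pics/crop1.png",cv2.resize(s[180:300,200:320],None,fx=5,fy=5,interpolation=cv2.INTER_CUBIC))
E
```

```text
t1 [0.5417 0.2119 0.0037]
t2 [ 5.474e-01  1.200e-03 -1.000e-04]
sh [ 0.3827 -0.3187  0.0258]
wh [ 0.5606 -0.285   0.1771]
hub [ 0.5286 -0.3147  0.1836]
bench [ 0.4084 -0.161   0.0037]
tape [ 0.5531 -0.1387  0.0058]
[251 258  23  22 392] [262.3 268.6] [ 0.4387 -0.0663  0.0671] [[ 0.4387 -0.0664  0.068 ]]
[215 261  23  22 398] [225.8 271.5] [0.4324 0.0269 0.0674] [[0.4324 0.0268 0.068 ]]
[178 263  23  23 400] [189.2 273.9] [0.4277 0.1201 0.0671] [[0.4276 0.1199 0.068 ]]
[138 265  21  22 348] [148.5 275.4] [0.4253 0.2238 0.0674] [[0.4253 0.2236 0.068 ]]
210 [  1 -10  -3   2   2   3  -4  -3   7   7   1   5  -2  -5   3   4   4   9
   1   8  -4  -5  -6  -2  -1  -6   6  -7   0  -2   3  -1  -2   0  -3  26
  32  33   0   0]
220 [-2 -1 10  3  5  0  4  2  1  6  3  2 -1  0  2 -3  5  1 -1 10 -9  5  2 -2
  3  6  3 -5 -1 -1  8 -1 -1  6 -4  6  6 27  3  0]
232 [ 0  2  7  5 -6  5  4  0  0  6  4  6 -1 -2  5 -1  1 -4 -3 14 -2 -3  5  0
  0  0  1  6 -2  1  1 -3  2  4  5 -1  9  3 -2 -2]
245 [ 1 -2  2  6  5  1  4  2  7  4  4  4 -2  7  0  4  4  9  1 14  4 -2 16  0
 10  2  5  2  0  4  8 12  3  4  6  7  6  0  
[... 175 characters left out ...]
183  182  182  183  173  172
  178  190  199  175  171   23   23   19   17   18   34   27   29   25
   35   28   34   31   26   30   31   44 -738] [0.622 0.59  0.582 0.575 0.568 0.561 0.553 0.547 0.538 0.531 0.524 0.517
 0.511 0.503 0.496 0.488 0.48  0.475 0.468 0.467 0.459 0.451 0.443 0.435
 0.427 0.419 0.411 0.404 0.396 0.388 0.38  0.372 0.364 0.357 0.349 0.342
 0.296]
[-4 -7 -5 17 42 32 31 32 28 30 28 29 31 33 36 26 31 26 28 24 27 26 26 33
 35 28 33 11 -2 -4 -3  4] [-0.201 -0.209 -0.217 -0.224 -0.232 -0.24  -0.248 -0.255 -0.263 -0.271
 -0.279 -0.287 -0.295 -0.302 -0.31  -0.319 -0.326 -0.334 -0.342 -0.35
 -0.358 -0.366 -0.374 -0.381 -0.388 -0.397 -0.404 -0.416 -0.426 -0.434
 -0.442 -0.449]
```

View pics/crop0.png

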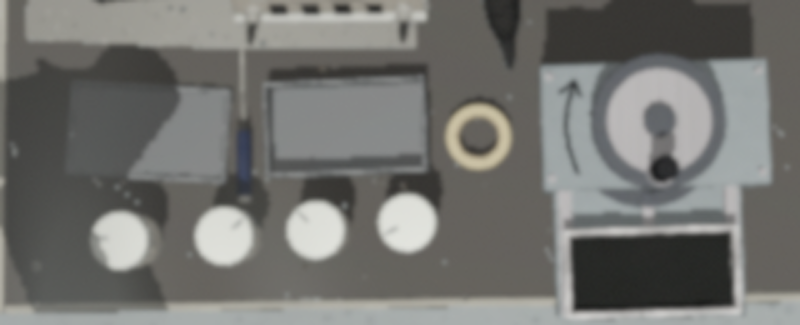

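View pics/crop1.png

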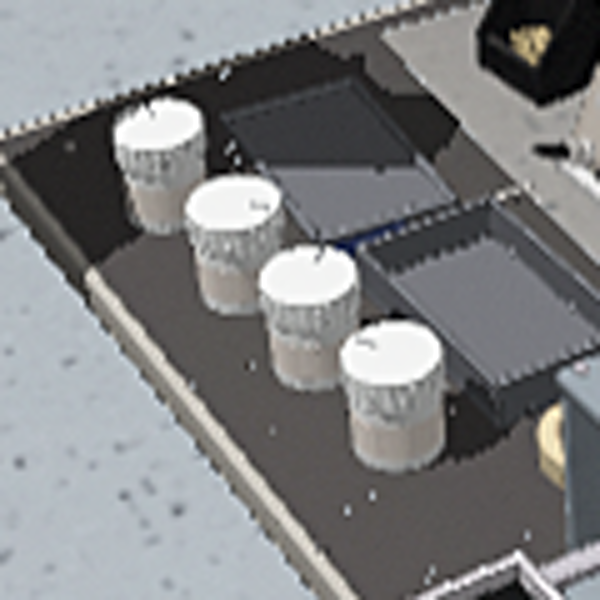

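Caps carry a radial tick. The left tray at y≈0.21 is the flat one and the tote is near y≈0. I'll measure the containers and the machine.

```bash
cat >> h.py <<'E'
def delta(x,y,z,yaw=None):
    """units for a row: target TCP, tool-y(jaw) yaw in deg (mod 180)"""
    s=sense();r=R.from_quat(s["tool_rot"]);t=np.array([x,y,z])-s["tcp_pos"]
    jy=r.apply([0,1,0]);cur=np.degrees(np.arctan2(jy[1],jy[0]))
    out=r.inv().apply(t)/0.1
    a=0
    if yaw is not None:
        dd=(yaw-cur+90)%180-90; a=-dd/360
    print("shift",out.round(3),"turn z",round(a,4),"cur yaw",round(cur,1),"t",round(s["t"],2),"tcp",s["tcp_pos"].round(4),"q1,q6",s["q"][[0,5]].round(2))
E
python3 - <<'E'
from h import *
ci=camera_info("top");p=cv2.imread("pics/top0.png")
f=lambda L,z:onplane(ci,*np.array([(a/2.5+100-.3,b/2.5+180-.3) for a,b in L]).T,z)
def rep(n,q):
    c=q.mean(0);e1=q[1]-q[0];print(n,c.round(4),"sides",[np.linalg.norm(q[(i+1)%4]-q[i]).round(3) for i in range(4)],"yaw of y-side",np.degrees(np.arctan2(*(e1[[1,0]]))).round(1))
rep("tote",f([(263,82),(428,67),(430,172),(268,181)],.032))
rep("tray",f([(70,80),(230,88),(228,180),(65,172)],.009))
hsv=p.copy();g=p.max(2);m=np.zeros_like(g);m[268:308,322:400]=(g[268:308,322:400]<45)
cs=max(cv2.findContours(m,0,1)[0],key=cv2.contourArea);r=cv2.minAreaRect(cs);print(r)
rep("shuttle",onplane(ci,*cv2.boxPoints(r).T,.030))
# grip top
m=np.zeros_like(g);m[235:260,350:380]=(g[235:260,350:380]<40);cs=max(cv2.findContours(m,0,1)[0],key=cv2.contourArea);print("grip",cv2.minEnclosingCircle(cs));(cx,cy),_=cv2.minEnclosingCircle(cs);print(onplane(ci,cx,cy,.223),onplane(ci,cx,cy,.2))
print("wheel c",onplane(ci,362.5,229.5,.173), "hub", onplane(ci,100+658/2.5-.3,180+118/2.5-.3,.183))
delta(.4253,.2236,.20,0)
E
```

```text
tote [ 0.5421 -0.0018  0.032 ] sides [np.float64(0.174), np.float64(0.111), np.float64(0.17), np.float64(0.105)] yaw of y-side -85.5
tray [0.5421 0.2131 0.009 ] sides [np.float64(0.171), np.float64(0.098), np.float64(0.173), np.float64(0.099)] yaw of y-side -93.6
((360.4816589355469, 288.39447021484375), (26.624141693115234, 60.79027557373047), 88.26429748535156)
shuttle [ 0.3843 -0.3197  0.03  ] sides [np.float64(0.16), np.float64(0.07), np.float64(0.159), np.float64(0.069)] yaw of y-side -89.0
grip ((363.5, 247.5), 2.549609661102295)
[[ 0.4801045  -0.31124944  0.223     ]] [[ 0.48145765 -0.3134347   0.2       ]]
wheel c [[ 0.52602605 -0.31443656  0.173     ]] hub [[ 0.53127615 -0.31456191  0.183     ]]
shift [-2.816 -2.35   0.309] turn z 0.1767 cur yaw 63.6 t 0.15 tcp [0.2776 0.5594 0.2306] q1,q6 [ 0.93 -0.18]
```

```bash
python3 -m inch '[[-1,[-0.47,-0.4,0],[0,0,0.02]],[-1,[-0.94,-0.78,0],[0,0,0.04]],[-1,[-0.94,-0.78,0],[0,0,0.07]],[-1,[-0.94,-0.78,0],[0,0,0.1]],[-1,[-0.94,-0.78,0],[0,0,0.13]],[-1,[-0.94,-0.78,0],[0,0,0.15]],[-1,[-0.94,-0.78,0],[0,0,0.18]],[-1,[-0.94,-0.78,0],[0,0,0.2]],[-1,[-0.94,-0.78,0],[0,0,0.2295]],[-1,[-0.94,-0.78,0],[0,0,0.2295]],[-1,[-0.94,-0.78,0],[0,0,0.2295]]]' 40
python3 - <<'E'
from h import *
delta(.4253,.2236,.16,-19)
E
```

```text
t: 1.25
tcp_pos: [0.3272, 0.448, 0.231]
tool_rot: [0.814, 0.581, -0.0, 0.0]
force: [-0.1, 0.2, -1.2]
finger_gap: 0.998
shift [-1.802  1.658  0.711] turn z -0.0 cur yaw -19.0 t 1.25 tcp [0.3272 0.448  0.231 ] q1,q6 [0.74 1.07]
```

```bash
python3 -m inch '[[-1,[-0.3,0.28,0.1],[0,0,0]],[-1,[-0.6,0.56,0.2],[0,0,0]],[-1,[-0.9,0.83,0.36],[0,0,0]],[-1,[-0.9,0.83,0.36],[0,0,0]]]' 
python3 -m inch '[[-1,[-0.3,0.28,0.1],[0,0,0]],[-1,[-0.6,0.56,0.2],[0,0,0]],[-1,[-0.9,0.83,0.35],[0,0,0]],[-1,[-0.9,0.83,0.35],[0,0,0]]]'
python3 - <<'E'
from h import *
p,d=snapshot("wrist");cv2.imwrite("pics/w1.png",p)
p,d=snapshot("top");cv2.imwrite("pics/t1.png",p)
delta(.4253,.2236,.033,-19)
E
```

```text
t: 1.65
tcp_pos: [0.3765, 0.3318, 0.1935]
tool_rot: [0.815, 0.58, -0.003, 0.0]
force: [0.1, 0.8, -1.1]
finger_gap: 0.997
t: 2.05
tcp_pos: [0.4269, 0.2209, 0.1592]
tool_rot: [0.815, 0.58, -0.001, 0.0]
force: [-0.3, 0.1, 0.1]
finger_gap: 1.0
shift [-0.004 -0.004  1.272] turn z -0.0001 cur yaw -19.1 t 2.15 tcp [0.4259 0.2238 0.1602] q1,q6 [0.25 0.58]
```

View pics/w1.png

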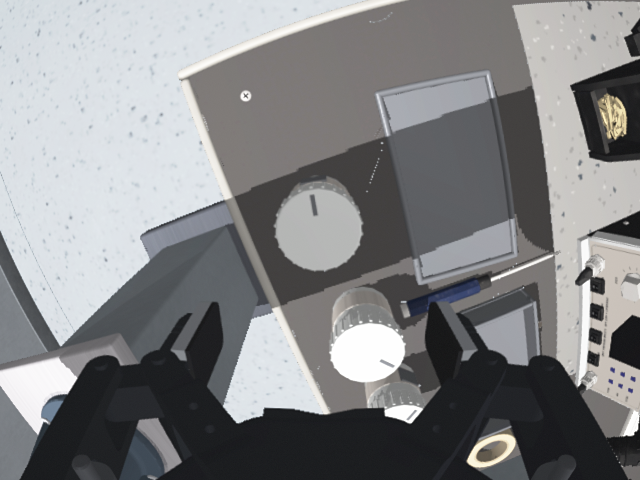

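Run:
```python
from h import *
ci=camera_info("wrist")
print(onplane(ci,[318,368,316,385],[230,348,205,366],.068,True).round(4)); print("tray corners",onplane(ci,[377,492,516,420],[92,70,255,284],.009,True).round(4))
p=cv2.imread("pics/w1.png");print(ci["origin"]);t=onplane(ci,[320],[240],0,True);print(t)
```

```text
[[0.4234 0.2322 0.068 ]
 [0.4283 0.1306 0.068 ]
 [0.4278 0.2486 0.068 ]
 [0.4362 0.1085 0.068 ]]
tray corners [[0.4967 0.3066 0.009 ]
 [0.5972 0.2996 0.009 ]
 [0.5824 0.1329 0.009 ]
 [0.4858 0.1382 0.009 ]]
[0.45106727 0.29949359 0.30235014]
[[0.41403957 0.20362653 0.        ]]
```

View pics/t1.png

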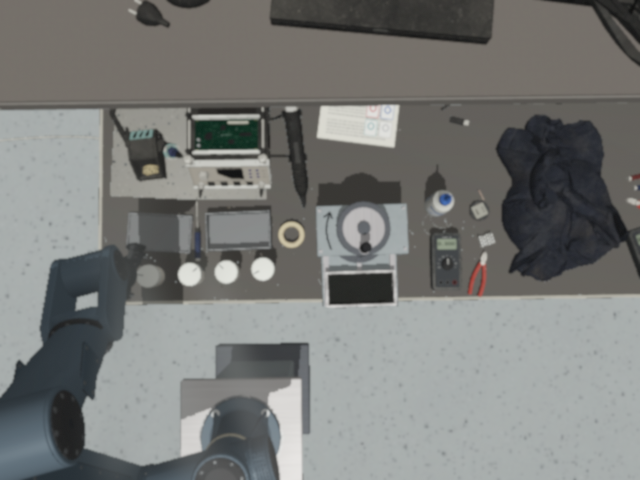

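Wrist and top disagree by up to 10 mm in y, so I'll check again with the arm settled and with the scene camera as a third view.

Run:
```python
from h import *
ci=camera_info("wrist");p,d=snapshot("wrist");cv2.imwrite("pics/w2.png",p);np.save("pics/w2.npy",d)
print(ci["origin"],sense()["tcp_pos"])
def blobs(ci,p,rng,z,fish,th):
    g=p.min(2);m=(g>th).astype(np.uint8)
    x0,y0,x1,y1=rng;k=np.zeros_like(m);k[y0:y1,x0:x1]=m[y0:y1,x0:x1]
    return k
for (u,v) in [(318,225),(300,140),(450,180),(245,300)]:
    r=ray(ci,np.array([float(u)]),np.array([float(v)]),True);ax=R.from_quat(ci["orientation"]).apply([0,0,1]);print((u,v),d[v,u],"pt",(ci["origin"]+r*d[v,u]/(r@ax)).round(4))
# cap by circle fit on grey cap
g=cv2.cvtColor(p,cv2.COLOR_BGR2GRAY);hc=cv2.HoughCircles(cv2.medianBlur(g,5),cv2.HOUGH_GRADIENT,1,60,param1=80,param2=25,minRadius=30,maxRadius=55);print(hc)
if hc is not None:
    print(onplane(ci,hc[0,:,0],hc[0,:,1],.068,True).round(4))
sc=camera_info("scene");s=cv2.imread("pics/scene0.png")
# crop1 px /5 + (200,180): cap top centres
c=np.array([(160,125),(236,203),(309,276),(391,351)])/5+[200,180]
print("scene",onplane(sc,c[:,0],c[:,1],.068).round(4))
```

```text
[0.45106727 0.29949359 0.30235014] [0.42564073 0.22451768 0.16048187]
(318, 225) 0.24446267 pt [[0.4245 0.2354 0.0678]]
(300, 140) 0.2940574 pt [[ 0.4266  0.2893 -0.0011]]
(450, 180) 0.2998555 pt [[0.5358 0.2191 0.0025]]
(245, 300) 0.9436623 pt [[ 0.1083 -0.0609 -0.5424]]
[[[320.5 229.5  44. ]]]
[[0.4251 0.232  0.068 ]]
scene [[ 0.4251  0.2177  0.068 ]
 [ 0.428   0.1118  0.068 ]
 [ 0.4315  0.0196  0.068 ]
 [ 0.4382 -0.0705  0.068 ]]
```

View pics/w2.png

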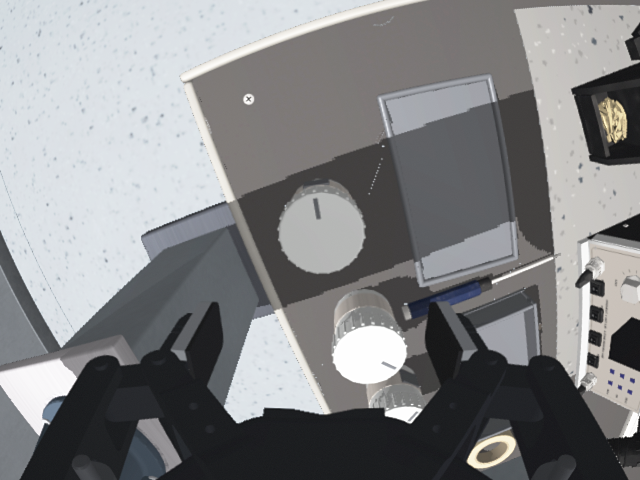

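```bash
cat >> h.py <<'E'
def proj(ci,P,fish=False):
    c=R.from_quat(ci["orientation"]).inv().apply(np.atleast_2d(P)-ci["origin"]);K=ci["K"]
    if fish:
        rr=np.hypot(c[:,0],c[:,1]);th=np.arctan2(rr,c[:,2]);x=c[:,0]/rr*th;y=c[:,1]/rr*th
    else: x=c[:,0]/c[:,2];y=c[:,1]/c[:,2]
    return np.stack([x*K[0,0]+K[0,2],y*K[1,1]+K[1,2]],1)
def toolpts(L):
    s=sense();return s["tcp_pos"]+R.from_quat(s["tool_rot"]).apply(np.array(L))
E
python3 - <<'E'
from h import *
ci=camera_info("wrist")
print(proj(ci,toolpts([[0,0,0],[0.011,.0425,-.013],[-.011,.0425,-.013],[0.011,-.0425,-.013],[-.011,-.0425,-.013],[0,.0425,-.0317],[0,-.0425,-.0317]]),True))
# all wrist/top tape & screw
for n,f in(("top",False),("scene",False)):
    c=camera_info(n); print(n,proj(c,[[.426,.224,.16],[.426,.224,.068]]))
p=cv2.imread("pics/t1.png");cv2.imwrite("pics/t1c.png",cv2.resize(p[190:330,90:230],None,fx=4,fy=4))
s,_=snapshot("scene");cv2.imwrite("pics/s1c.png",cv2.resize(s[150:300,150:350],None,fx=4,fy=4,interpolation=2))
E
```

```text
[[326.2386352  308.40306066]
 [431.87590156 298.47362247]
 [425.29579619 343.4058971 ]
 [220.73871711 298.43640668]
 [226.97067944 343.44813591]
 [440.56936517 347.17723823]
 [212.28274495 347.27464021]]
top [[137.27454664 274.64595002]
 [148.34049772 275.07642433]]
scene [[227.91834957 179.05995603]
 [231.43546333 204.00336012]]
```

View pics/s1c.png

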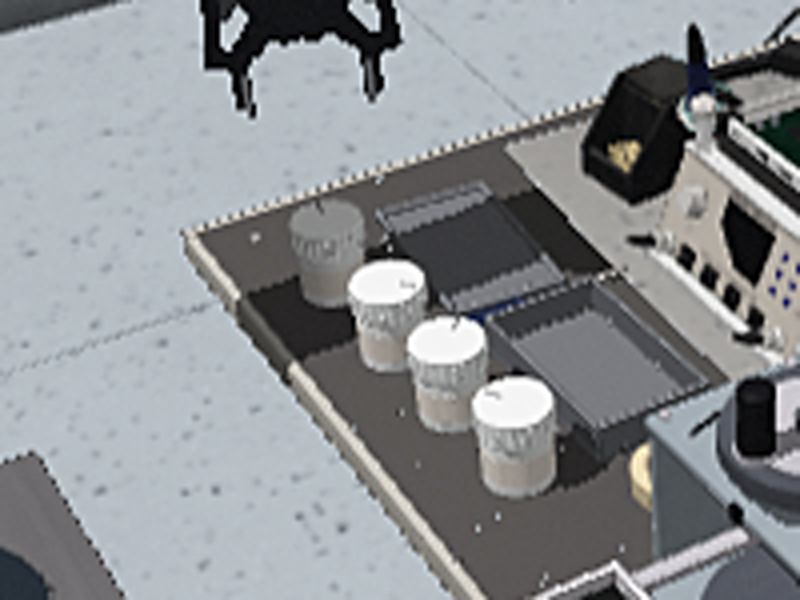

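View pics/t1c.png

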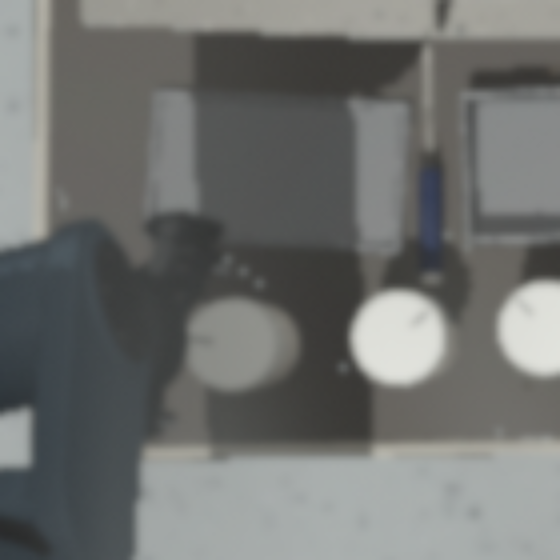

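The scene view agrees with the tool pose: fingertip midpoint (228,176) against a prediction of (228,176). To calibrate the wrist bias, I'll view the same jar after a 90° yaw.

```bash
python3 -m inch '[[-1,[0,0,0],[0,0,-0.02]],[-1,[0,0,0],[0,0,-0.04]],[-1,[0,0,0],[0,0,-0.06]],[-1,[0,0,0],[0,0,-0.08]],[-1,[0,0,0],[0,0,-0.1]],[-1,[0,0,0],[0,0,-0.12]],[-1,[0,0,0],[0,0,-0.14]],[-1,[0,0,0],[0,0,-0.16]],[-1,[0,0,0],[0,0,-0.18]],[-1,[0,0,0],[0,0,-0.2]],[-1,[0,0,0],[0,0,-0.22]],[-1,[0,0,0],[0,0,-0.24]],[-1,[0,0,0],[0,0,-0.25]],[-1,[0,0,0],[0,0,-0.25]],[-1,[0,0,0],[0,0,-0.25]]]'
python3 - <<'E'
from h import *
delta(.4253,.2236,.033,-19)
ci=camera_info("wrist");p,d=snapshot("wrist");cv2.imwrite("pics/w3.png",p);np.save("pics/w3.npy",d)
g=cv2.cvtColor(p,cv2.COLOR_BGR2GRAY);hc=cv2.HoughCircles(cv2.medianBlur(g,5),cv2.HOUGH_GRADIENT,1,60,param1=80,param2=25,minRadius=30,maxRadius=55);print(hc)
if hc is not None:
    print(onplane(ci,hc[0,:,0],hc[0,:,1],.068,True).round(4))
E
```

```text
t: 3.75
tcp_pos: [0.4253, 0.225, 0.1607]
tool_rot: [0.165, 0.986, 0.0, 0.0]
force: [-0.1, -0.2, -0.4]
finger_gap: 0.997
shift [-0.004 -0.015  1.277] turn z -0.2499 cur yaw 71.0 t 3.75 tcp [0.4253 0.225  0.1607] q1,q6 [ 0.25 -0.99]
[[[327.5 232.5  43.3]
  [191.5 282.5  37.8]]]
[[0.4206 0.23   0.068 ]
 [0.4246 0.1241 0.068 ]]
```

View pics/w3.png

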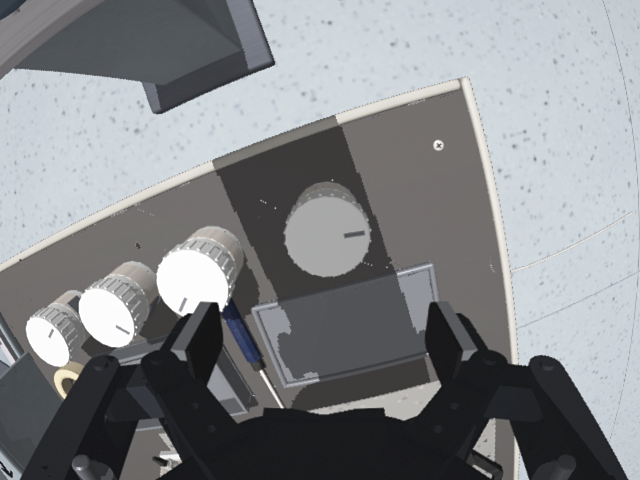

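Combining the two yaws puts jar A at about (0.424, 0.227), so all cameras agree to about 3 mm. With the jaws across y the grasp self-centres y. I'll descend at this yaw and grip the cap.

```bash
python3 -m inch '[[-1,[0,0,0.3],[0,0,0]],[-1,[0,0.01,0.6],[0,0,0]],[-1,[0,0.01,0.7],[0,0,0]],[-1,[0,0.01,0.7],[0,0,0]]]'
python3 - <<'E'
from h import *
ci=camera_info("wrist");p,d=snapshot("wrist");cv2.imwrite("pics/w4.png",p)
delta(.4245,.2265,.035,71)
E
```

```text
t: 4.2
tcp_pos: [0.4249, 0.2247, 0.0892]
tool_rot: [0.165, 0.986, -0.001, -0.002]
force: [0.7, -0.4, 0.8]
finger_gap: 0.998
shift [0.017 0.011 0.552] turn z -0.0001 cur yaw 71.0 t 4.25 tcp [0.4258 0.2249 0.0902] q1,q6 [ 0.25 -0.99]
```

View pics/w4.png

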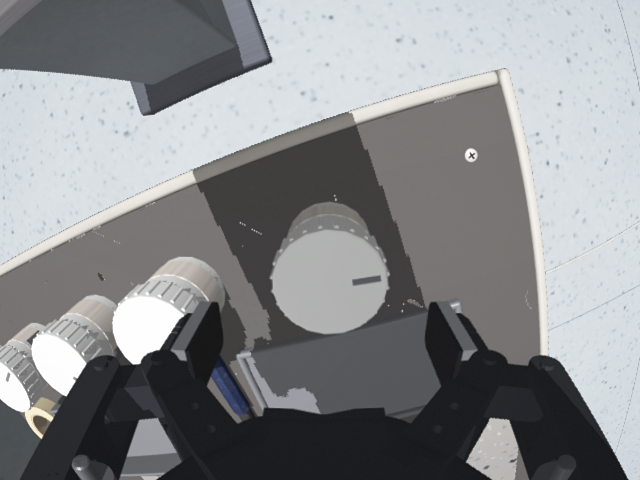

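The cap at (330,280) sits between the pads, whose midpoint is u≈324. I'll descend and grip.

```bash
python3 -m inch '[[-1,[0,0.01,0.2],[0,0,0]],[-1,[0.01,0.01,0.4],[0,0,0]],[-1,[0.01,0.01,0.55],[0,0,0]],[-1,[0.01,0.01,0.55],[0,0,0]],[1,[0.01,0.01,0.55],[0,0,0]],[1,[0.01,0.01,0.55],[0,0,0]],[1,[0.01,0.01,0.55],[0,0,0]],[1,[0.01,0.01,0.55],[0,0,0]],[1,[0.01,0.01,0.55],[0,0,0]],[1,[0.01,0.01,0.55],[0,0,0]],[1,[0.01,0.01,0.55],[0,0,0]],[1,[0.01,0.01,0.55],[0,0,0]]]' 50
python3 - <<'E'
from h import *
s=sense();print(s["force"],s["ft_torque"],s["finger_gap"]*85,s["tcp_pos"])
ci=camera_info("wrist");p,d=snapshot("wrist");cv2.imwrite("pics/w5.png",p)
E
```

```text
t: 5.45
tcp_pos: [0.4266, 0.2266, 0.0368]
tool_rot: [0.165, 0.986, 0.001, 0.002]
force: [-0.5, 1.8, 6.7]
finger_gap: 0.661
[-0.52880898  1.8429883   6.70671405] [ 0.08149568  0.07656881 -0.0375401 ] 56.16112298095568 [0.4265704  0.22658638 0.03680022]
```

View pics/w5.png

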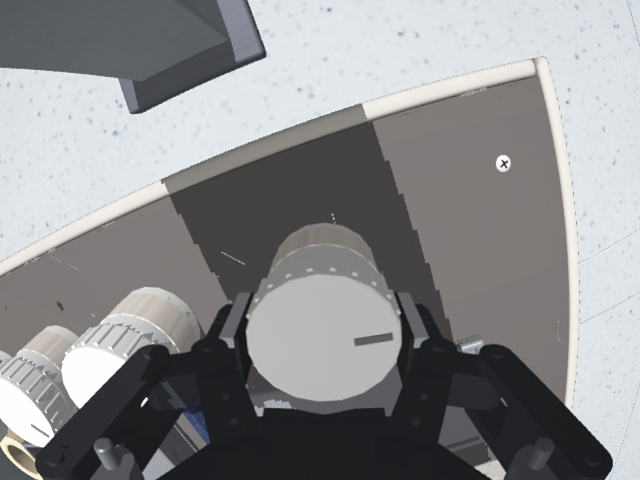

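The cap is held and centred at (324,337), with about 7 N of downward preload. Now I'll twist anticlockwise in steps and read the torque.

```bash
T='import sys;sys.path.insert(0,".")
from h import *
s=sense();print(s["force"].round(2),"Tz",s["ft_torque"].round(4),s["tau"][5].round(4),s["finger_gap"].round(3))'
echo "$T" > t.py
python3 -m inch '[[1,[0,0,0],[0,0,-0.004]],[1,[0,0,0],[0,0,-0.008]],[1,[0,0,0],[0,0,-0.012]]]'|tail -0; python3 t.py
python3 -m inch '[[1,[0,0,0],[0,0,-0.005]],[1,[0,0,0],[0,0,-0.01]],[1,[0,0,0],[0,0,-0.015]],[1,[0,0,0],[0,0,-0.02]]]'|tail -0; python3 t.py
python3 -m inch '[[1,[0,0,0],[0,0,-0.005]],[1,[0,0,0],[0,0,-0.01]],[1,[0,0,0],[0,0,-0.015]],[1,[0,0,0],[0,0,-0.02]]]'|tail -0; python3 t.py
python3 -m inch '[[1,[0,0,0],[0,0,-0.005]],[1,[0,0,0],[0,0,-0.01]],[1,[0,0,0],[0,0,-0.015]],[1,[0,0,0],[0,0,-0.02]]]'|tail -0; python3 t.py
python3 -m inch '[[1,[0,0,0],[0,0,-0.005]],[1,[0,0,0],[0,0,-0.01]],[1,[0,0,0],[0,0,-0.015]],[1,[0,0,0],[0,0,-0.02]]]'|tail -0; python3 t.py
python3 -m inch '[[1,[0,0,0],[0,0,-0.006]],[1,[0,0,0],[0,0,-0.012]],[1,[0,0,0],[0,0,-0.012]],[1,[0,0,0],[0,0,-0.012]]]'; python3 t.py
python3 - <<'E'
from h import *
delta(.4265,.2266,.035,109)
p,d=snapshot("wrist");cv2.imwrite("pics/w6.png",p)
E
```

```text
t: 7.8
tcp_pos: [0.4267, 0.2272, 0.0368]
tool_rot: [-0.16, 0.987, 0.001, 0.002]
force: [-0.5, 4.8, 6.7]
finger_gap: 0.665
shift [ 0.004 -0.006  0.018] turn z -0.0017 cur yaw 108.4 t 7.8 tcp [0.4267 0.2272 0.0368] q1,q6 [ 0.26 -1.64]Exception ignored on flushing sys.stdout:
BrokenPipeError: [Errno 32] Broken pipe
Traceback (most recent call last):
  File "t.py", line 3, in <module>
    s=sense();print(s["force"].round(2),"Tz",s["ft_torque"].round(4),s["tau"][5].round(4),s["finger_gap"].round(3))
                                                                                          ^^^^^^^^^^^^^^^^^^^^^
AttributeError: 'float' object has no attribute 'round'
Exception ignored on flushing sys.stdout:
BrokenPipeError: [Errno 32] Broken pipe
Traceback (most recent call last):
  File "t.py", line 3, in <module>
    s=sense();print(s["force"].round(2),"Tz",s["ft_torque"].round(4),s["tau"][5].round(4),s["finger_gap"].round(3))
                                                                                          ^^^^^^^^^^^^^^^^^^^^^
AttributeError: 'float' object has no attribute 'rou
[... 965 characters left out ...]
ck (most recent call last):
  File "t.py", line 3, in <module>
    s=sense();print(s["force"].round(2),"Tz",s["ft_torque"].round(4),s["tau"][5].round(4),s["finger_gap"].round(3))
                                                                                          ^^^^^^^^^^^^^^^^^^^^^
AttributeError: 'float' object has no attribute 'round'
Traceback (most recent call last):
  File "t.py", line 3, in <module>
    s=sense();print(s["force"].round(2),"Tz",s["ft_torque"].round(4),s["tau"][5].round(4),s["finger_gap"].round(3))
                                                                                          ^^^^^^^^^^^^^^^^^^^^^
AttributeError: 'float' object has no attribute 'round'
```

View pics/w6.png

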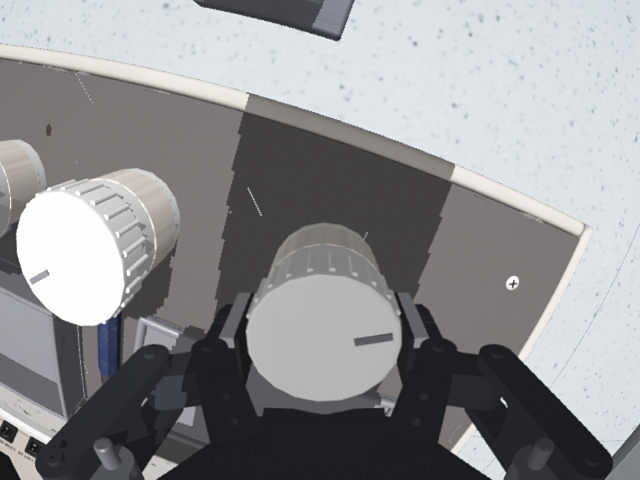

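```bash
sed -i 's/s\["finger_gap"\].round(3)/round(float(s["finger_gap"]),3)/; s/s\["tau"\]\[5\].round(4)/round(float(s["tau"][5]),4)/' t.py; python3 t.py
python3 - <<'E'
import cv2,numpy as np
a=cv2.imread("pics/w5.png")[215:300,230:415];b=cv2.imread("pics/w6.png")[215:300,230:415]
f=lambda x:cv2.convertScaleAbs(cv2.resize(x,None,fx=4,fy=3.4,interpolation=0),alpha=1.5)
cv2.imwrite("pics/b56.png",np.vstack([f(a),f(b)]))
E
```

```text
[-0.78  3.32  6.37] Tz [0.755  0.1202 0.0084] 0.0015 0.666
```

View pics/b56.png

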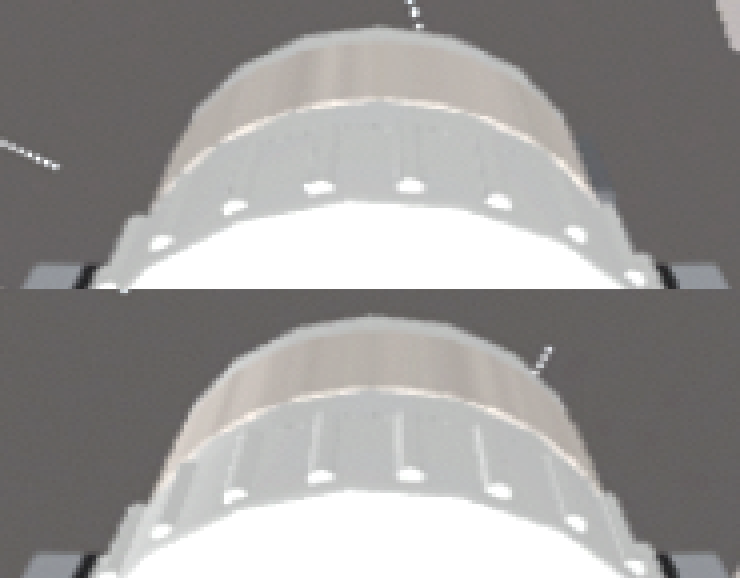

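The torque samples were lost to my print bug. The body texture can still serve as evidence: I'll unwrap it around the jar axis before and after, and correlate.

```bash
cat > unwrap.py <<'E'
from h import *
from scipy.ndimage import map_coordinates,gaussian_filter1d
def prof(img,tcpz,r=.027,zs=np.linspace(.020,.038,7)):
    # camera rel tool (fixed): from current info
    s=sense();ci=camera_info("wrist");rt=R.from_quat(s["tool_rot"])
    ph=np.radians(np.arange(-75,76,1.0))  # about tool +x side (camera side)
    out=[]
    p=img.astype(float)
    for z in zs:
        P=np.stack([r*np.cos(ph),r*np.sin(ph),np.full_like(ph,tcpz-z)],1)
        uv=proj(ci,s["tcp_pos"]+rt.apply(P),True)
        out.append([map_coordinates(p[...,c],[uv[:,1],uv[:,0]],order=1) for c in range(3)])
    return np.array(out),uv
E
python3 - <<'E'
from unwrap import *
A=cv2.imread("pics/w5.png");B=cv2.imread("pics/w6.png")
a,uv=prof(A,.0368);b,_=prof(B,.0368)
print(uv[::30].round(0))
cv2.imwrite("pics/u56.png",cv2.resize(np.vstack([a.transpose(0,2,1),b.transpose(0,2,1)]).astype(np.uint8),(755,280),interpolation=0))
for zi in (0,2,4,6):
  fa=a[zi].mean(0);fb=b[zi].mean(0)
  hp=lambda f:gaussian_filter1d(f,1.5)-gaussian_filter1d(f,12)
  fa,fb=hp(fa),hp(fb);res={}
  for k in range(-60,61,1):
    i=np.arange(10,141);j=i+k;m=(j>=10)&(j<141)
    if m.sum()>50:res[k]=np.corrcoef(fa[i[m]],fb[j[m]])[0,1]
  print(zi,sorted([(round(v,2),k) for k,v in res.items()])[-6:])
E
```

```text
[[260. 295.]
 [275. 270.]
 [304. 254.]
 [338. 254.]
 [367. 270.]
 [382. 296.]]
0 [(np.float64(0.69), -3), (np.float64(0.71), 2), (np.float64(0.78), -2), (np.float64(0.79), 1), (np.float64(0.83), -1), (np.float64(0.84), 0)]
2 [(np.float64(0.72), 3), (np.float64(0.82), -2), (np.float64(0.83), 2), (np.float64(0.88), -1), (np.float64(0.89), 1), (np.float64(0.91), 0)]
4 [(np.float64(0.59), 2), (np.float64(0.68), -3), (np.float64(0.77), 1), (np.float64(0.81), -2), (np.float64(0.87), 0), (np.float64(0.88), -1)]
6 [(np.float64(0.33), 56), (np.float64(0.36), 51), (np.float64(0.41), 55), (np.float64(0.48), 52), (np.float64(0.48), 54), (np.float64(0.51), 53)]
```

View pics/u56.png

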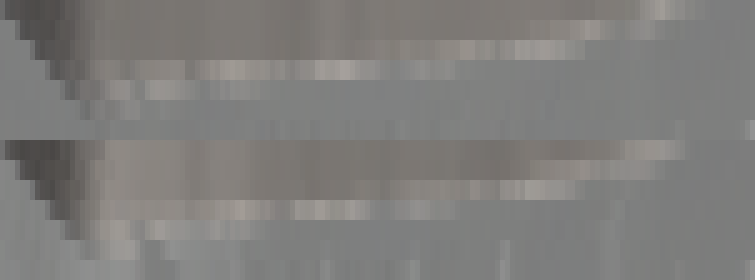

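```bash
cat > bodyprof.py <<'E'
import cv2,numpy as np
from scipy.ndimage import gaussian_filter1d
def prof(fn,v0=215,v1=320,u0=255,u1=395):
    p=cv2.imread(fn)[v0:v1,u0:u1].astype(float)
    rb=p[...,2]-p[...,0];m=(rb>9)&(p.min(2)>60)
    n,l,s,c=cv2.connectedComponentsWithStats(m.astype(np.uint8));k=1+np.argmax(s[1:,4]);m=l==k
    m=cv2.erode(m.astype(np.uint8),np.ones((3,1)))>0
    cols=np.nonzero(m.sum(0)>3)[0];u=cols+u0
    val=np.array([np.median(p[m[:,c],c].mean(1) if 0 else p[m[:,c],c],axis=0) for c in cols])
    return u,val,s[k]
def ang(u,val,uc=324,r=None):
    r=(u.max()-u.min())/2+1 if r is None else r;uc=(u.max()+u.min())/2
    a=np.degrees(np.arcsin(np.clip((u-uc)/r,-1,1)));g=np.arange(-65,66,1.)
    out=np.stack([np.interp(g,a,val[:,i]) for i in range(3)],1);return g,out
E
python3 - <<'E'
from bodyprof import *
fs=[]
for f in("pics/w5.png","pics/w6.png"):
    u,v,s=prof(f);print(f,u.min(),u.max(),s);g,o=ang(u,v);fs.append(o)
hp=lambda f:gaussian_filter1d(f,1.5,axis=0)-gaussian_filter1d(f,12,axis=0)
a,b=[hp(f.mean(1)) for f in fs]
for k in range(-60,61,4):
    i=np.arange(131);j=i+k;m=(j>=0)&(j<131)
    print(k,np.corrcoef(a[i[m]],b[j[m]])[0,1].round(2),end="; ")
im=np.vstack([np.repeat(f[None],40,0) for f in fs]);im=(im-im.min((0,1)))/(im.max((0,1))-im.min((0,1)))*255
cv2.imwrite("pics/u56b.png",cv2.resize(im.astype(np.uint8),(786,240),interpolation=0))
E
```

```text
pics/w5.png 324 325 [67 13  6 16 36]
pics/w6.png 275 276 [15 39 12 18 49]
-60 nan; -56 nan; -52 nan; -48 nan; -44 nan; -40 nan; -36 nan; -32 nan; -28 nan; -24 nan; -20 nan; -16 nan; -12 nan; -8 nan; -4 nan; 0 nan; 4 nan; 8 nan; 12 nan; 16 nan; 20 nan; 24 nan; 28 nan; 32 nan; 36 nan; 40 nan; 44 nan; 48 nan; 52 nan; 56 nan; 60 nan;
  c /= stddev[:, None]
  c /= stddev[None, :]
```

View pics/u56b.png

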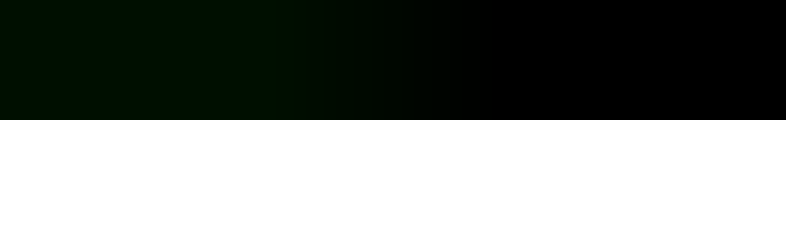

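```bash
python3 -m inch '[[1,[0,0,0],[0,0,-0.003]],[1,[0,0,0],[0,0,-0.006]]]' | grep force; python3 t.py
python3 -m inch '[[1,[0,0,0],[0,0,-0.003]]]' | grep force; python3 t.py
python3 -m inch '[[1,[0,0,0],[0,0,-0.003]]]' | grep force; python3 t.py
python3 -m inch '[[1,[0,0,0],[0,0,0]]]' | grep force; python3 t.py
```

```text
force: [-0.9, 5.1, 7.0]
[-0.86  5.11  7.03] Tz [0.8054 0.0997 0.0227] 0.1122 0.666
force: [-0.6, 4.4, 6.9]
[-0.6   4.38  6.95] Tz [ 0.7755  0.1272 -0.0052] 0.1099 0.663
force: [-1.7, 4.6, 6.1]
[-1.66  4.62  6.14] Tz [ 0.8079  0.122  -0.0446] 0.1098 0.665
force: [-0.7, 5.2, 6.2]
[-0.74  5.19  6.22] Tz [0.7824 0.1139 0.0255] -0.0526 0.667
```

```bash
cat > bp.py <<'E'
import cv2,numpy as np
from scipy.ndimage import gaussian_filter1d,map_coordinates
def bp(fn,off=(-3,-1.5,0,1.5)):
    p=cv2.imread(fn).astype(float);th=np.radians(np.arange(-50,51,1.))
    x=378+215*np.sin(th)
    y=63+62-62*np.sqrt(1-((x-378)/205)**2*0.98) if 0 else 63+.0023*(x-378)**2
    u=230+x/4;v=215+y/3.4
    s=[np.stack([map_coordinates(p[...,c],[v+o,u],order=1) for c in range(3)],1) for o in off]
    return np.mean(s,0),u,v
def cmp(f1,f2,tag):
    A,u,v=bp(f1);B,_,_=bp(f2)
    im=cv2.imread(f1)
    hp=lambda f:gaussian_filter1d(f,1.2)-gaussian_filter1d(f,10)
    a,b=hp(A.mean(1)),hp(B.mean(1));N=len(a)
    for k in range(-56,57,4):
        i=np.arange(N);j=i+k;m=(j>=0)&(j<N);print(k,np.corrcoef(a[i[m]],b[j[m]])[0,1].round(2),end="; ")
    st=lambda f:np.clip(128+(f-gaussian_filter1d(f,15,axis=0))*8,0,255)
    w=np.vstack([np.repeat(st(f)[None],40,0) for f in(A,B)])
    c=im[210:300,230:420].copy()
    for a_,b_ in zip(u,v): c[int(round(b_))-210,int(round(a_))-230]=(0,0,255)
    c2=cv2.imread(f2)[210:300,230:420].copy()
    for a_,b_ in zip(u,v): c2[int(round(b_))-210,int(round(a_))-230]=(0,0,255)
    cv2.imwrite(f"pics/{tag}.png",np.vstack([cv2.resize(w.astype(np.uint8),(760,160),interpolation=0),cv2.resize(np.hstack([c,c2]),(760,180))]))
E
python3 -c "
from bp import *
cmp('pics/w5.png','pics/w6.png','c56')"
```

```text
-56 -0.21; -52 -0.53; -48 -0.49; -44 -0.27; -40 -0.07; -36 0.17; -32 -0.04; -28 0.27; -24 0.53; -20 0.11; -16 -0.54; -12 -0.54; -8 -0.2; -4 0.04; 0 0.36; 4 0.41; 8 0.13; 12 -0.22; 16 -0.17; 20 -0.03; 24 -0.05; 28 -0.08; 32 -0.23; 36 -0.3; 40 0.5; 44 0.89; 48 -0.09; 52 -0.46; 56 -0.33;
```

View pics/c56.png

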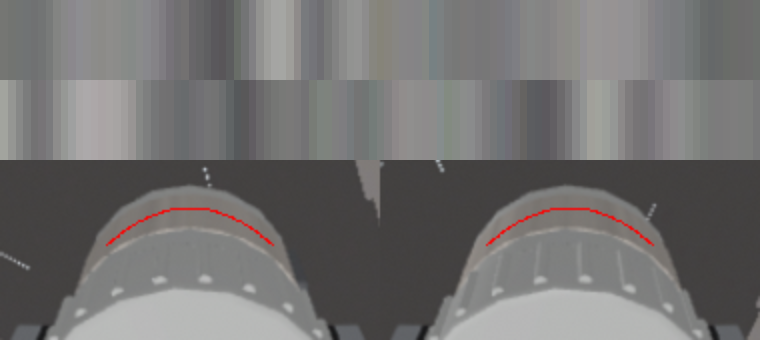

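The texture match is unmistakable: 0.89 correlation at about +44° in the camera frame. The body stood still while the cap turned, so jar A is LOOSE. I'll lift it and refine the tote pose.

```bash
python3 -m inch '[[1,[0,0,-0.1],[0,0,0]],[1,[0,0,-0.3],[0,0,0]],[1,[0,0,-0.6],[0,0,0]],[1,[0,0,-0.9],[0,0,0]],[1,[0,0,-1],[0,0,0]],[1,[0,0,-1],[0,0,0]]]'
python3 - <<'E'
from h import *
p,d=snapshot("top");cv2.imwrite("pics/t2.png",p)
cv2.imwrite("pics/t2c.png",cv2.resize(p[190:290,120:280],None,fx=5,fy=5,interpolation=cv2.INTER_CUBIC))
delta(.545,.038,.139,112.7)
E
```

```text
t: 8.95
tcp_pos: [0.426, 0.2262, 0.1367]
tool_rot: [-0.197, 0.98, 0.0, 0.002]
force: [0.3, 0.1, -3.8]
finger_gap: 0.663
shift [-0.379 -2.196 -0.034] turn z 0.0001 cur yaw 112.7 t 9.0 tcp [0.4252 0.2259 0.1355] q1,q6 [ 0.26 -1.71]
```

View pics/t2c.png

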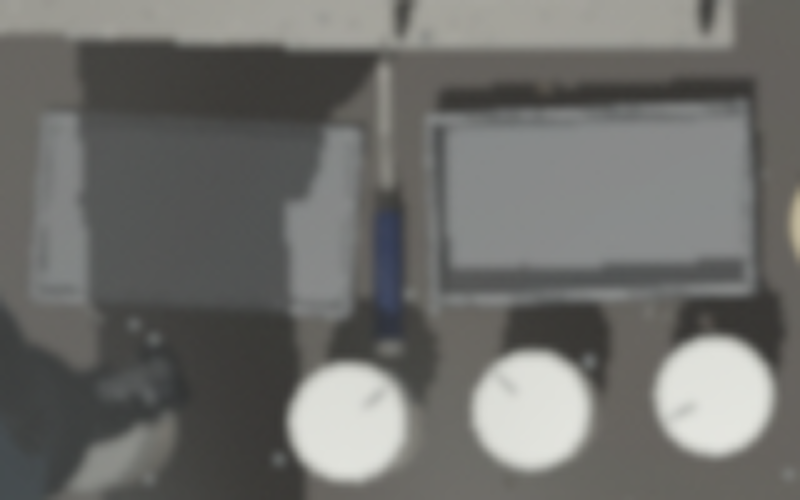

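Run:
```python
from h import *
ci=camera_info("top")
f=lambda L,z:onplane(ci,*np.array([(a/5+120-.4,b/5+190-.4) for a,b in L]).T,z)
def rep(n,q):
    c=q.mean(0);e1=q[0]-q[1]+q[3]-q[2];print(n,c.round(4),[np.linalg.norm(q[(i+1)%4]-q[i]).round(3) for i in range(4)],"yaw",(np.degrees(np.arctan2(e1[1],e1[0]))-90).round(1))
rep("tote",f([(428,112),(750,97),(754,296),(432,306)],.032))
rep("tray",f([(42,112),(360,125),(352,315),(33,300)],.009))
print(f([(347,421),(531,410),(714,396)],.068).round(4))
```

```text
tote [5.415e-01 3.000e-04 3.200e-02] [np.float64(0.17), np.float64(0.105), np.float64(0.169), np.float64(0.102)] yaw 1.5
tray [0.5408 0.2133 0.009 ] [np.float64(0.17), np.float64(0.102), np.float64(0.17), np.float64(0.101)] yaw -3.3
[[ 0.4279  0.1206  0.068 ]
 [ 0.4322  0.0268  0.068 ]
 [ 0.4381 -0.0666  0.068 ]]
```

Run:
```python
from h import *
delta(.541,.042,.139,112.7)
```

```text
shift [-0.358 -2.144 -0.034] turn z 0.0001 cur yaw 112.7 t 9.0 tcp [0.4252 0.2259 0.1355] q1,q6 [ 0.26 -1.71]
```

```bash
python3 -m inch '[[1,[-0.03,-0.2,-0.04],[0,0,0]],[1,[-0.08,-0.5,-0.04],[0,0,0]],[1,[-0.13,-0.8,-0.04],[0,0,0]],[1,[-0.16,-1,-0.04],[0,0,0]]]'|grep tcp
python3 -m inch '[[1,[-0.06,-0.3,0],[0,0,0]],[1,[-0.1,-0.6,0],[0,0,0]],[1,[-0.16,-0.9,0],[0,0,0]],[1,[-0.18,-1,0],[0,0,0]],[1,[-0.2,-1.0,0],[0,0,0]],[1,[-0.2,-1.0,0],[0,0,0]]]'|grep tcp
python3 - <<'E'
from h import *
delta(.541,.042,.043,93)
p,d=snapshot("wrist");cv2.imwrite("pics/w7.png",p)
E
```

```text
tcp_pos: [0.4788, 0.1384, 0.1375]
tcp_pos: [0.5344, 0.0562, 0.138]
shift [-0.009 -0.159  0.95 ] turn z 0.0548 cur yaw 112.7 t 10.0 tcp [0.5344 0.0562 0.138 ] q1,q6 [-0.1  -2.07]
```

View pics/w7.png

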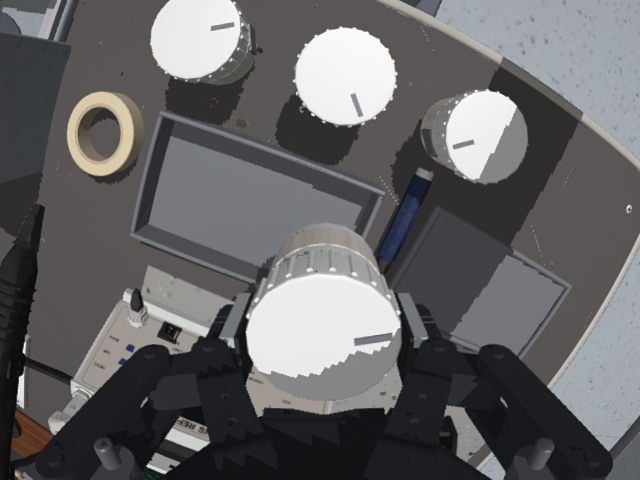

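```bash
cat >> h.py <<'E'
def wp(u,v,z,ci=None):
    ci=ci or camera_info("wrist");q=onplane(ci,u,v,z,True);tx=R.from_quat(sense()["tool_rot"]).apply([1,0,0])
    return q-0.0035*tx
E
python3 - <<'E'
from h import *
q=wp([160,384,132],[112,194,237],.032);print(q.round(4));e=q[1]-q[0];print(np.linalg.norm(e),np.linalg.norm(q[2]-q[0]),"yaw",np.degrees(np.arctan2(e[1],e[0]))-90,"centre",((q[1]+q[2])/2).round(4))
print("jars",wp([200,345,478],[40,76,138],.068).round(4))
E
```

```text
[[ 0.498  -0.081   0.032 ]
 [ 0.4938  0.0864  0.032 ]
 [ 0.5958 -0.0763  0.032 ]]
0.16742750499858167 0.0978710452786528 yaw 1.4649419828281651 centre [0.5448 0.0051 0.032 ]
jars [[ 0.4448 -0.057   0.068 ]
 [ 0.4357  0.0298  0.068 ]
 [ 0.4342  0.1168  0.068 ]]
```

```bash
python3 -m inch '[[1,[-0.01,-0.08,0],[0,0,0.015]],[1,[-0.01,-0.15,0],[0,0,0.035]],[1,[-0.01,-0.15,0.2],[0,0,0.0548]],[1,[-0.01,-0.15,0.4],[0,0,0.0548]],[1,[-0.01,-0.15,0.55],[0,0,0.0548]],[1,[-0.01,-0.15,0.7],[0,0,0.0548]],[1,[-0.01,-0.15,0.75],[0,0,0.0548]],[1,[-0.01,-0.15,0.75],[0,0,0.0548]]]'
python3 - <<'E'
from h import *
delta(.542,.043,.041,92)
E
```

```text
t: 10.85
tcp_pos: [0.5413, 0.0432, 0.0636]
tool_rot: [-0.027, 1.0, 0.0, -0.001]
force: [0.3, -0.8, -3.0]
finger_gap: 0.665
shift [-0.008 -0.002  0.226] turn z 0.003 cur yaw 93.1 t 10.85 tcp [0.5413 0.0432 0.0636] q1,q6 [-0.13 -1.75]
```

```bash
python3 -m inch '[[1,[0,0,0.08],[0,0,0]],[1,[0,0,0.14],[0,0,0]],[1,[0,0,0.19],[0,0,0]],[1,[0,0,0.22],[0,0,0]],[1,[0,0,0.22],[0,0,0]]]'
python3 t.py
```

```text
t: 11.35
tcp_pos: [0.5423, 0.0421, 0.0419]
tool_rot: [-0.026, 1.0, 0.0, -0.0]
force: [-0.7, 0.4, -2.9]
finger_gap: 0.661
[-0.66  0.37 -2.85] Tz [-0.0054 -0.0329 -0.0084] 0.0001 0.661
```

```bash
python3 -m inch '[[1,[0,0,0.01],[0,0,0]],[1,[0,0,0.015],[0,0,0]],[-0.6,[0,0,0.015],[0,0,0]],[-1,[0,0,0.015],[0,0,0]],[-1,[0,0,0.015],[0,0,0]],[-1,[0,0,0.015],[0,0,0]],[-1,[0,0,0.015],[0,0,0]],[-1,[0,0,0.0],[0,0,0]],[-1,[0,0,-0.3],[0,0,0]],[-1,[0,0,-0.6],[0,0,0]],[-1,[0,0,-0.8],[0,0,0]],[-1,[0,0,-0.8],[0,0,0]]]'
python3 - <<'E'
from h import *
p,d=snapshot("wrist");cv2.imwrite("pics/w8.png",p)
p,d=snapshot("top");cv2.imwrite("pics/t3.png",cv2.resize(p[190:310,120:420],None,fx=2.6,fy=2.6))
delta(.430,.122,.1,92)
E
```

```text
t: 12.55
tcp_pos: [0.5447, 0.0419, 0.1251]
tool_rot: [-0.026, 1.0, -0.0, 0.003]
force: [0.3, 0.3, 0.4]
finger_gap: 0.999
shift [1.082 0.857 0.223] turn z 0.0028 cur yaw 93.0 t 12.65 tcp [0.5425 0.0421 0.1224] q1,q6 [-0.13 -1.75]
```

View pics/w8.png

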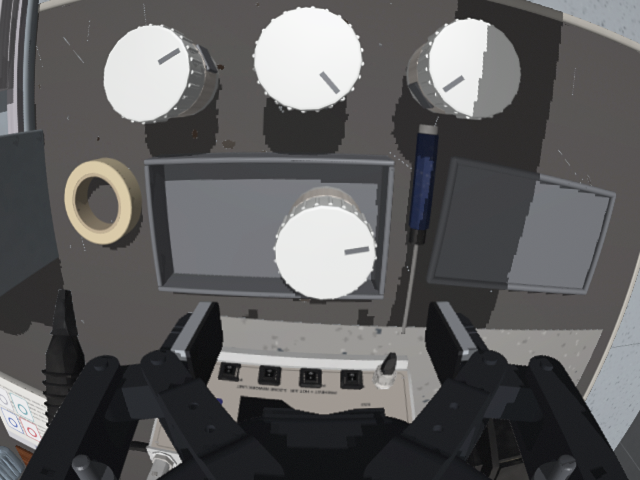

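View pics/t3.png

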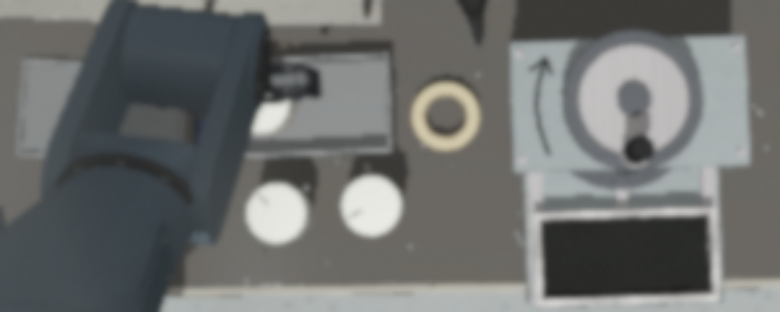

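Jar A stands upright in the left half of the tote. Next is jar B.

Run:
```python
from h import *
q=wp([470,308,148],[68,58,73],.068);print(q.round(4)); print("A",wp([325],[250],.072).round(4))
for x,y,_ in q[:1]: delta(.430,.1215,.1,71)
```

```text
[[ 0.43    0.1168  0.068 ]
 [ 0.434   0.0293  0.068 ]
 [ 0.4401 -0.06    0.068 ]]
A [[0.5368 0.0436 0.072 ]]
shift [1.082 0.852 0.223] turn z 0.0611 cur yaw 93.0 t 12.65 tcp [0.5425 0.0421 0.1224] q1,q6 [-0.13 -1.75]
```

```bash
python3 -m inch '[[-1,[0.25,0.2,0],[0,0,0.015]],[-1,[0.5,0.4,0],[0,0,0.03]],[-1,[0.75,0.6,0],[0,0,0.045]],[-1,[1,0.8,0],[0,0,0.061]],[-1,[1,0.8,0.2],[0,0,0.061]],[-1,[1,0.8,0.25],[0,0,0.061]],[-1,[1,0.8,0.25],[0,0,0.061]]]' | grep tcp
python3 - <<'E'
from h import *
ci=camera_info("wrist");p,d=snapshot("wrist");cv2.imwrite("pics/w9.png",p)
delta(.4295,.120,.035,71)
E
```

```text
tcp_pos: [0.4379, 0.1166, 0.0959]
shift [0.097 0.004 0.615] turn z 0.0001 cur yaw 71.0 t 13.4 tcp [0.4387 0.1165 0.0965] q1,q6 [ 0.01 -1.23]
```

View pics/w9.png

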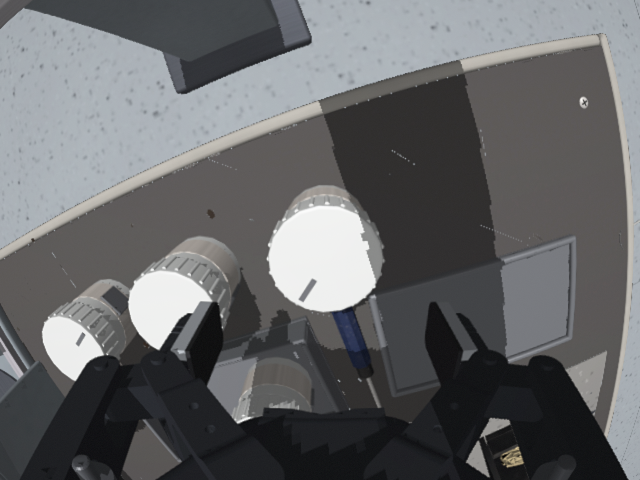

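```bash
python3 -m inch '[[-1,[0.09,0,0.05],[0,0,0]],[-1,[0.09,0,0.3],[0,0,0]],[-1,[0.09,0,0.5],[0,0,0]],[-1,[0.09,0,0.61],[0,0,0]],[-1,[0.09,0,0.61],[0,0,0]],[1,[0.09,0,0.61],[0,0,0]],[1,[0.09,0,0.61],[0,0,0]],[1,[0.09,0,0.61],[0,0,0]],[1,[0.09,0,0.61],[0,0,0]],[1,[0.09,0,0.61],[0,0,0]],[1,[0.09,0,0.61],[0,0,0]],[1,[0.09,0,0.61],[0,0,0]]]' 50
python3 t.py
python3 - <<'E'
from h import *
p,d=snapshot("wrist");cv2.imwrite("pics/w10.png",p)
E
```

```text
t: 14.6
tcp_pos: [0.4306, 0.1199, 0.0372]
tool_rot: [0.165, 0.986, 0.0, 0.001]
force: [-0.8, 0.8, 6.4]
finger_gap: 0.663
[-0.77  0.8   6.45] Tz [0.2164 0.0949 0.0491] -0.0114 0.663
```

View pics/w10.png

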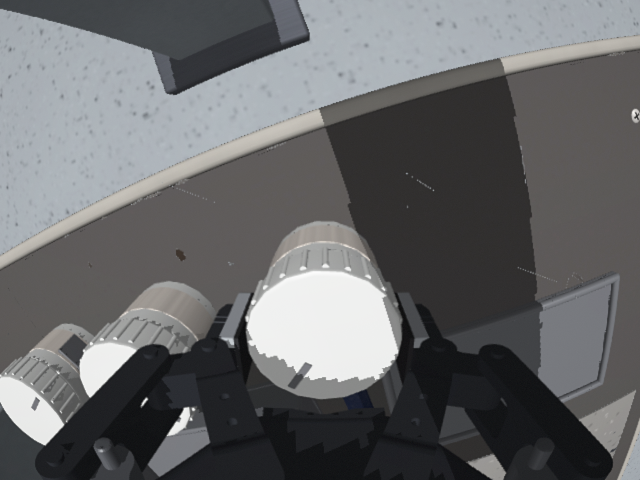

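```bash
python3 -m inch '[[1,[0,0,0],[0,0,-0.006]],[1,[0,0,0],[0,0,-0.012]],[1,[0,0,0],[0,0,-0.02]],[1,[0,0,0],[0,0,-0.028]],[1,[0,0,0],[0,0,-0.036]],[1,[0,0,0],[0,0,-0.044]],[1,[0,0,0],[0,0,-0.052]],[1,[0,0,0],[0,0,-0.06]],[1,[0,0,0],[0,0,-0.068]],[1,[0,0,0],[0,0,-0.076]],[1,[0,0,0],[0,0,-0.084]],[1,[0,0,0],[0,0,-0.092]],[1,[0,0,0],[0,0,-0.1]],[1,[0,0,0],[0,0,-0.107]],[1,[0,0,0],[0,0,-0.112]],[1,[0,0,0],[0,0,-0.112]],[1,[0,0,0],[0,0,-0.112]]]'
python3 t.py
python3 - <<'E'
from h import *
p,d=snapshot("wrist");cv2.imwrite("pics/w11.png",p)
delta(.4306,.12,.037,111)
from bp import *
cmp("pics/w10.png","pics/w11.png","c1011")
E
```

```text
t: 16.35
tcp_pos: [0.4307, 0.1206, 0.0373]
tool_rot: [-0.185, 0.983, 0.0, 0.001]
force: [-0.6, 6.7, 8.0]
finger_gap: 0.661
[-0.58  6.74  8.01] Tz [ 1.1908  0.0473 -0.0436] -0.0117 0.661
shift [ 0.004 -0.005  0.003] turn z 0.0009 cur yaw 111.3 t 16.4 tcp [0.4307 0.1206 0.0373] q1,q6 [ 0.02 -1.92]
-56 0.0; -52 -0.34; -48 -0.72; -44 -0.23; -40 0.21; -36 0.4; -32 0.16; -28 -0.52; -24 -0.13; -20 -0.15; -16 -0.2; -12 -0.04; -8 0.21; -4 0.34; 0 0.21; 4 -0.21; 8 -0.23; 12 0.21; 16 0.29; 20 0.06; 24 0.06; 28 0.12; 32 -0.23; 36 -0.32; 40 -0.36; 44 0.12; 48 0.87; 52 0.14; 56 -0.28;
```

View pics/c1011.png

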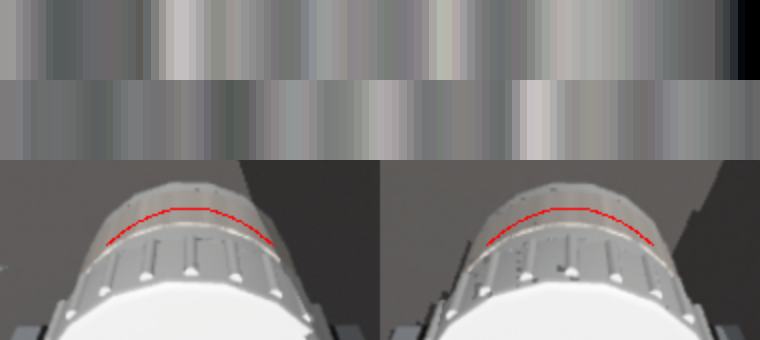

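View pics/w11.png

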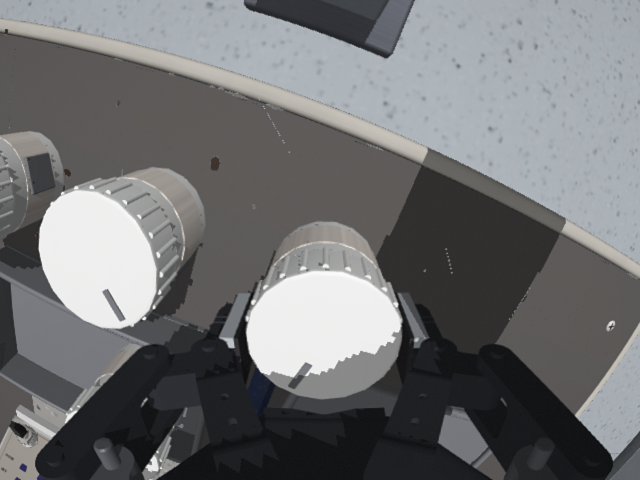

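The same signature shows (shift +48, correlation 0.87), so jar B is also LOOSE. I'll lift it and place it in the right slot of the tote, with the jaws turned to x.

```bash
python3 -m inch '[[1,[0,0,-0.1],[0,0,0]],[1,[0,0,-0.3],[0,0,0]],[1,[0,0,-0.6],[0,0,0]],[1,[0,0,-0.9],[0,0,0]],[1,[0,0,-1],[0,0,0]],[1,[0,0,-1],[0,0,0]]]'|grep -E "tcp|force"
python3 - <<'E'
from h import *
delta(.544,-.038,.139,2)
E
```

```text
tcp_pos: [0.4307, 0.1196, 0.1375]
force: [0.3, -0.1, -4.4]
shift [-0.481 -1.88  -0.011] turn z -0.1962 cur yaw 111.4 t 17.0 tcp [0.4307 0.1196 0.1375] q1,q6 [ 0.02 -1.92]
```

```bash
python3 -m inch '[[1,[-0.06,-0.25,0],[0,0,0]],[1,[-0.12,-0.5,0],[0,0,0]],[1,[-0.18,-0.75,0],[0,0,0]],[1,[-0.24,-0.94,0],[0,0,0]],[1,[-0.24,-0.94,0],[0,0,0]]]'|grep -E "tcp|force"
python3 -m inch '[[1,[-0.06,-0.25,0],[0,0,0.02]],[1,[-0.12,-0.5,0],[0,0,0.04]],[1,[-0.18,-0.75,0],[0,0,0.06]],[1,[-0.24,-0.93,0],[0,0,0.08]],[1,[-0.24,-0.93,0],[0,0,0.1]],[1,[-0.24,-0.93,0],[0,0,0.12]],[1,[-0.24,-0.93,0],[0,0,0.14]],[1,[-0.24,-0.93,0],[0,0,0.16]],[1,[-0.24,-0.93,0],[0,0,0.18]],[1,[-0.24,-0.93,0],[0,0,0.2]],[1,[-0.24,-0.93,0],[0,0,0.22]],[1,[-0.24,-0.93,0],[0,0,0.24]],[1,[-0.24,-0.93,0],[0,0,0.26]],[1,[-0.24,-0.93,0],[0,0,0.28]],[1,[-0.24,-0.93,0],[0,0,0.3]],[1,[-0.24,-0.93,0],[0,0,0.304]],[1,[-0.24,-0.93,0],[0,0,0.304]]]'|grep -E "tcp|force"
python3 - <<'E'
from h import *
p,d=snapshot("wrist");cv2.imwrite("pics/w12.png",p)
delta(.544,-.038,.0425,2)
E
```

```text
tcp_pos: [0.4888, 0.0387, 0.1353]
force: [1.2, 0.3, -4.0]
tcp_pos: [0.5419, -0.0363, 0.1355]
force: [0.4, 0.4, -3.6]
shift [-0.016  0.02   0.932] turn z 0.0002 cur yaw 2.1 t 19.25 tcp [ 0.5421 -0.0365  0.1357] q1,q6 [-0.27 -0.31]
```

View pics/w12.png

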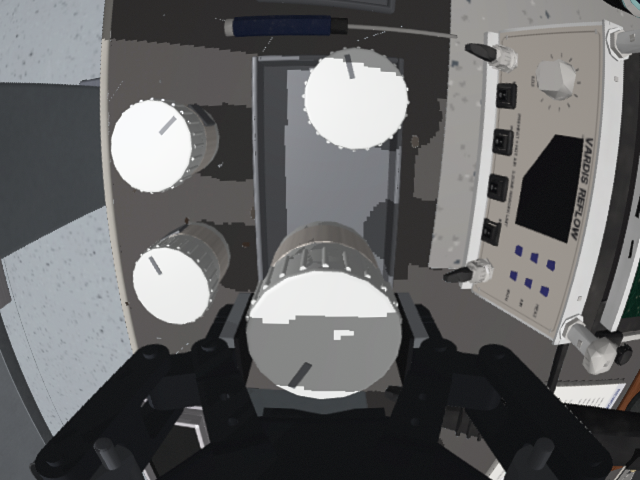

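```bash
python3 - <<'E'
from h import *
print(wp([357,252,397],[98,58,58],.072).round(4))
E
python3 -m inch '[[1,[-0.01,0.01,0.3],[0,0,0]],[1,[-0.02,0.02,0.6],[0,0,0]],[1,[-0.02,0.02,0.8],[0,0,0]],[1,[-0.02,0.02,0.88],[0,0,0]],[1,[-0.02,0.02,0.92],[0,0,0]],[1,[-0.02,0.02,0.945],[0,0,0]],[1,[-0.02,0.02,0.945],[0,0,0]]]'; python3 t.py
```

```text
[[0.5559 0.0523 0.072 ]
 [0.4978 0.0737 0.072 ]
 [0.577  0.0766 0.072 ]]
t: 19.95
tcp_pos: [0.5455, -0.0391, 0.0424]
tool_rot: [0.695, 0.719, 0.0, 0.001]
force: [0.6, 0.0, -4.1]
finger_gap: 0.661
[ 0.63  0.02 -4.13] Tz [-0.0001  0.0132  0.0749] -0.0021 0.661
```

```bash
python3 -m inch '[[1,[0,0,0.012],[0,0,0]],[1,[0,0,0.018],[0,0,0]],[-0.6,[0,0,0.018],[0,0,0]],[-1,[0,0,0.018],[0,0,0]],[-1,[0,0,0.018],[0,0,0]],[-1,[0,0,0.018],[0,0,0]],[-1,[0,0,0.018],[0,0,0]],[-1,[0,0,0.0],[0,0,0]],[-1,[0,0,-0.3],[0,0,0]],[-1,[0,0,-0.6],[0,0,0]],[-1,[0,0,-0.8],[0,0,0]],[-1,[0,0,-0.8],[0,0,0]]]'
python3 - <<'E'
from h import *
p,d=snapshot("wrist");cv2.imwrite("pics/w13.png",p)
p,d=snapshot("scene");cv2.imwrite("pics/s3.png",cv2.resize(p[150:390,180:460],None,fx=2.5,fy=2.5))
delta(.434,.028,.1,2)
E
```

```text
t: 21.15
tcp_pos: [0.547, -0.0394, 0.1246]
tool_rot: [0.695, 0.719, 0.002, 0.003]
force: [-0.4, 0.0, -1.2]
finger_gap: 0.998
shift [ 0.706 -1.085  0.218] turn z -0.0002 cur yaw 1.9 t 21.25 tcp [ 0.5448 -0.0389  0.1219] q1,q6 [-0.28 -0.31]
```

View pics/w13.png

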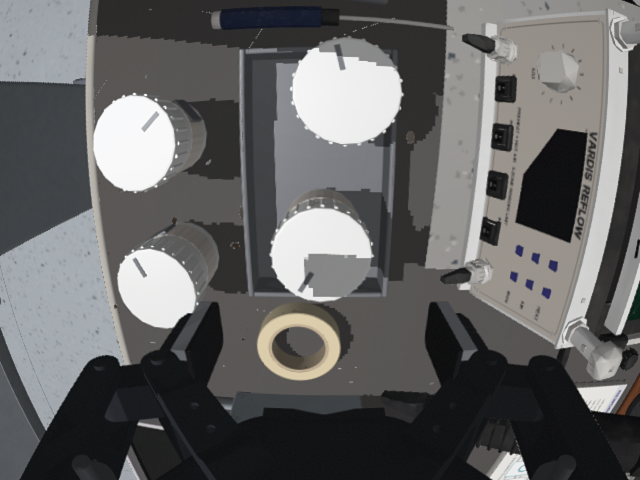

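View pics/s3.png

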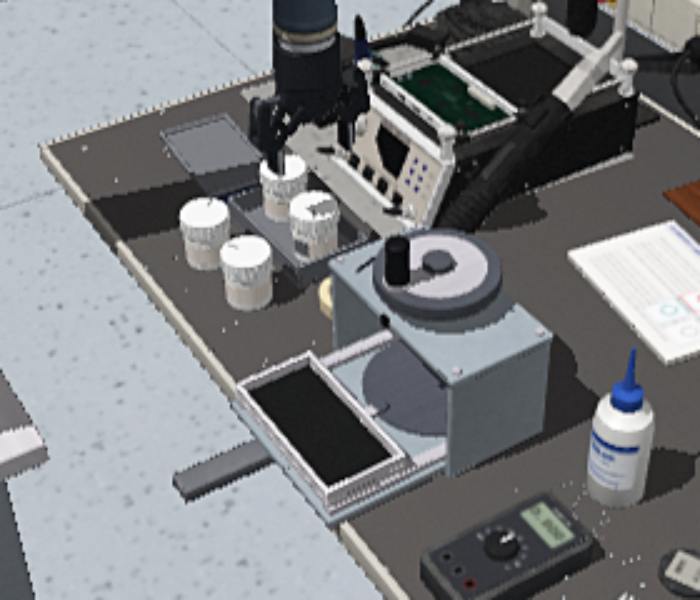

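Both loose jars stand in the tote. Next is jar C.

```bash
python3 -m inch '[[-1,[0.17,-0.25,0],[0,0,-0.02]],[-1,[0.34,-0.5,0],[0,0,-0.04]],[-1,[0.5,-0.75,0],[0,0,-0.06]],[-1,[0.7,-1,0],[0,0,-0.08]],[-1,[0.7,-1,0],[0,0,-0.1]],[-1,[0.7,-1,0],[0,0,-0.12]],[-1,[0.7,-1,0.1],[0,0,-0.14]],[-1,[0.7,-1,0.2],[0,0,-0.16]],[-1,[0.7,-1,0.25],[0,0,-0.18]],[-1,[0.7,-1,0.25],[0,0,-0.192]],[-1,[0.7,-1,0.25],[0,0,-0.192]]]' | grep tcp
python3 - <<'E'
from h import *
p,d=snapshot("wrist");cv2.imwrite("pics/w14.png",p)
g=cv2.cvtColor(p,cv2.COLOR_BGR2GRAY);hc=cv2.HoughCircles(cv2.medianBlur(g,5),cv2.HOUGH_GRADIENT,1,60,param1=80,param2=25,minRadius=45,maxRadius=65);print(hc)
if hc is not None: print(wp(hc[0,:,0],hc[0,:,1],.068).round(4))
delta(.434,.0285,.035,71)
E
```

```text
tcp_pos: [0.4414, 0.0279, 0.0954]
[[[317.5 258.5  57.8]
  [170.5 309.5  46.3]]]
[[ 0.4315  0.0287  0.068 ]
 [ 0.4344 -0.0591  0.068 ]]
shift [ 0.073 -0.018  0.607] turn z -0.0001 cur yaw 71.0 t 22.4 tcp [0.4417 0.0278 0.0957] q1,q6 [-0.19 -1.43]
```

View pics/w14.png

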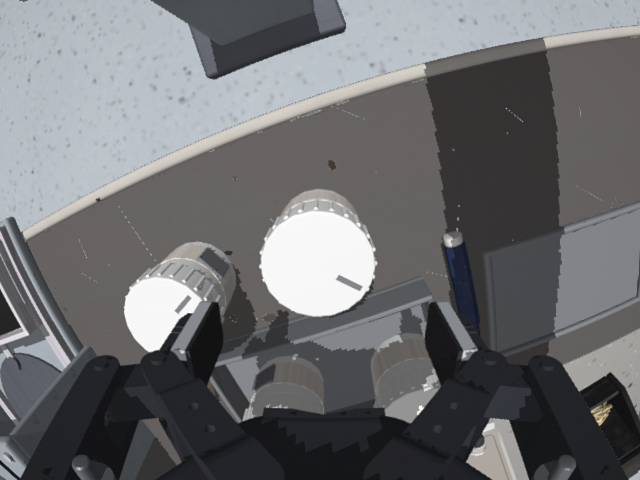

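```bash
python3 -m inch '[[-1,[0.085,-0.025,0.05],[0,0,0]],[-1,[0.085,-0.025,0.3],[0,0,0]],[-1,[0.085,-0.025,0.5],[0,0,0]],[-1,[0.085,-0.025,0.6],[0,0,0]],[-1,[0.085,-0.025,0.6],[0,0,0]],[1,[0.085,-0.025,0.6],[0,0,0]],[1,[0.085,-0.025,0.6],[0,0,0]],[1,[0.085,-0.025,0.6],[0,0,0]],[1,[0.085,-0.025,0.6],[0,0,0]],[1,[0.085,-0.025,0.6],[0,0,0]],[1,[0.085,-0.025,0.6],[0,0,0]],[1,[0.085,-0.025,0.6],[0,0,0]]]' 50
python3 t.py
python3 - <<'E'
from h import *
p,d=snapshot("wrist");cv2.imwrite("pics/w15.png",p)
E
python3 -m inch '[[1,[0,0,0],[0,0,-0.006]],[1,[0,0,0],[0,0,-0.012]],[1,[0,0,0],[0,0,-0.02]],[1,[0,0,0],[0,0,-0.028]],[1,[0,0,0],[0,0,-0.036]],[1,[0,0,0],[0,0,-0.044]],[1,[0,0,0],[0,0,-0.052]],[1,[0,0,0],[0,0,-0.06]],[1,[0,0,0],[0,0,-0.068]],[1,[0,0,0],[0,0,-0.076]],[1,[0,0,0],[0,0,-0.084]],[1,[0,0,0],[0,0,-0.092]],[1,[0,0,0],[0,0,-0.1]],[1,[0,0,0],[0,0,-0.107]],[1,[0,0,0],[0,0,-0.112]],[1,[0,0,0],[0,0,-0.112]],[1,[0,0,0],[0,0,-0.112]]]'
python3 t.py
python3 - <<'E'
from h import *
p,d=snapshot("wrist");cv2.imwrite("pics/w16.png",p)
delta(.4306,.12,.037,111)
from bp import *
cmp("pics/w15.png","pics/w16.png","c1516")
E
```

```text
t: 23.6
tcp_pos: [0.4341, 0.0279, 0.0377]
tool_rot: [0.165, 0.986, -0.0, 0.001]
force: [-1.3, -1.3, 6.5]
finger_gap: 0.664
[-1.33 -1.34  6.54] Tz [-0.1768  0.1459 -0.0547] 0.0087 0.664
t: 25.35
tcp_pos: [0.4353, 0.0285, 0.0377]
tool_rot: [-0.185, 0.983, -0.0, 0.002]
force: [2.8, 4.1, 5.7]
finger_gap: 0.665
[2.75 4.08 5.7 ] Tz [ 0.9545 -0.1972 -0.1052] -0.0732 0.665
shift [-0.288  0.869  0.007] turn z 0.0008 cur yaw 111.3 t 25.4 tcp [0.4353 0.0285 0.0377] q1,q6 [-0.19 -2.14]
-56 0.39; -52 0.11; -48 -0.5; -44 -0.52; -40 -0.2; -36 -0.15; -32 -0.0; -28 -0.04; -24 -0.05; -20 0.17; -16 0.32; -12 -0.19; -8 -0.25; -4 -0.12; 0 -0.1; 4 -0.13; 8 0.61; 12 0.8; 16 -0.16; 20 -0.64; 24 -0.34; 28 0.16; 32 0.26; 36 0.19; 40 -0.09; 44 -0.13; 48 0.15; 52 0.35; 56 0.15;
```

View pics/c1516.png

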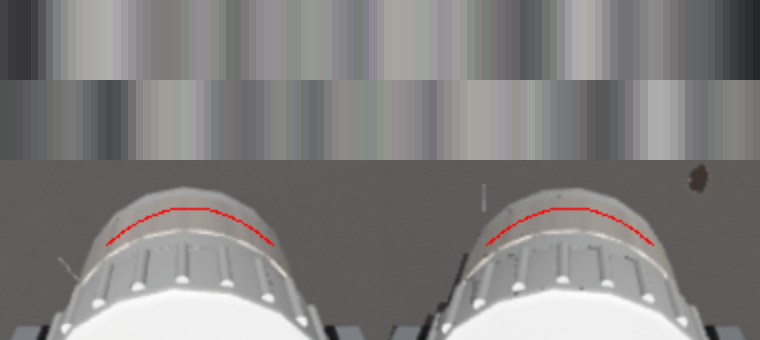

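View pics/w16.png

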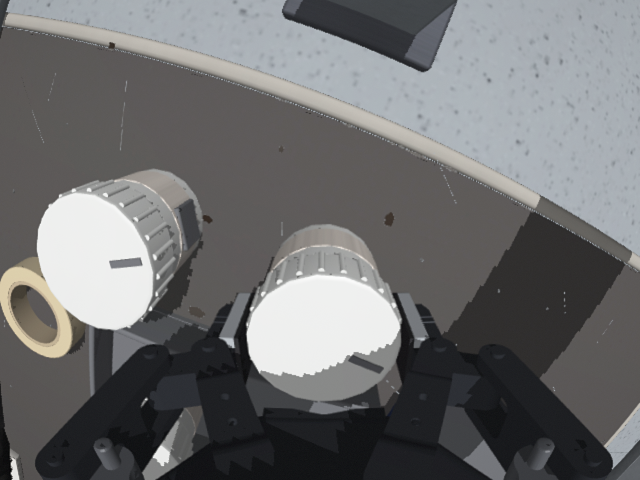

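Jar C's body turned with the cap, lagging only by the play (shift +11, correlation 0.8, Tz −0.1), so it is TIGHT. I'll lift it and measure the shuttle more closely.

```bash
python3 -m inch '[[1,[0,0,-0.1],[0,0,0]],[1,[0,0,-0.3],[0,0,0]],[1,[0,0,-0.6],[0,0,0]],[1,[0,0,-0.9],[0,0,0]],[1,[0,0,-1],[0,0,0]],[1,[0,0,-1],[0,0,0]]]'|grep -E "tcp|force"
python3 - <<'E'
from h import *
p,d=snapshot("top");ci=camera_info("top")
cv2.imwrite("pics/t4.png",cv2.resize(p[195:310,300:420],None,fx=5,fy=5,interpolation=cv2.INTER_CUBIC))
p,d=snapshot("scene")
cv2.imwrite("pics/s4.png",cv2.resize(p[230:370,260:420],None,fx=4,fy=4,interpolation=cv2.INTER_CUBIC))
delta(.385,-.357,.139,2)
E
```

```text
tcp_pos: [0.4344, 0.0279, 0.138]
force: [0.2, -0.1, -3.3]
shift [ 1.85  -3.412 -0.028] turn z -0.1962 cur yaw 111.4 t 26.1 tcp [0.433  0.0281 0.1363] q1,q6 [-0.19 -2.14]
```

View pics/t4.png

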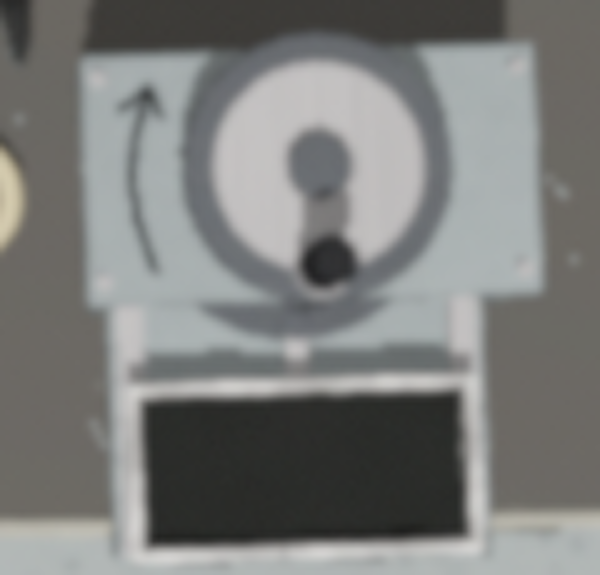

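View pics/s4.png

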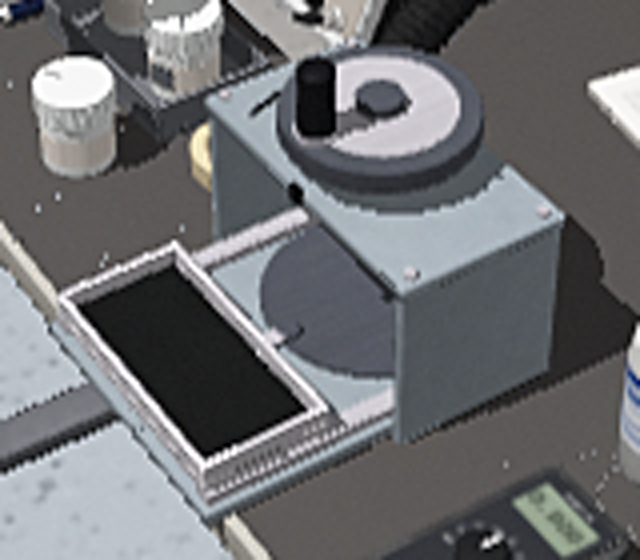

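Run:
```python
from h import *
ci=camera_info("top")
f=lambda L,z:onplane(ci,*np.array([(a/5+300-.4,b/5+195-.4) for a,b in L]).T,z)
def rep(n,q):
    c=q.mean(0);e1=q[0]-q[1]+q[3]-q[2];print(n,c.round(4),[np.linalg.norm(q[(i+1)%4]-q[i]).round(3) for i in range(4)],"yaw",(np.degrees(np.arctan2(e1[1],e1[0]))-90).round(1))
rep("floor",f([(143,400),(462,390),(468,536),(147,547)],.03))
rep("rim",f([(130,385),(478,373),(485,550),(130,562)],.042))
rep("hood",f([(82,57),(533,42),(543,290),(90,305)],.135))
print("hub",f([(320,163)],.183),"wheel",f([(320,165)],.173),"grip",f([(328,262)],.223))
s=camera_info("scene")
g=lambda a,b,z:onplane(s,a/4+260-.4,b/4+230-.4,z)
print("scene floor",g(183,340,.03)," grip top",g(317,68,.223),"hub",g(383,92,.183),"rim corners",g(np.array([62,176,328,205]),np.array([299,245,407,463]),.042))
```

```text
floor [ 0.3847 -0.32    0.03  ] [np.float64(0.168), np.float64(0.076), np.float64(0.168), np.float64(0.077)] yaw 1.1
rim [ 0.3853 -0.3193  0.042 ] [np.float64(0.181), np.float64(0.092), np.float64(0.184), np.float64(0.092)] yaw 1.2
hood [ 0.5302 -0.3169  0.135 ] [np.float64(0.222), np.float64(0.122), np.float64(0.222), np.float64(0.122)] yaw 1.2
hub [[ 0.53054265 -0.31620488  0.183     ]] wheel [[ 0.5305364  -0.31714541  0.173     ]] grip [[ 0.48119982 -0.31516431  0.223     ]]
scene floor [[ 0.39072253 -0.30175932  0.03      ]]  grip top [[ 0.4817149  -0.31941416  0.223     ]] hub [[ 0.53098284 -0.31855113  0.183     ]] rim corners [[ 0.33792772 -0.23765925  0.042     ]
 [ 0.42616064 -0.23281934  0.042     ]
 [ 0.43030475 -0.41050667  0.042     ]
 [ 0.34364856 -0.40910566  0.042     ]]
```

```bash
python3 -m inch '[[1,[0.12,-0.2,0],[0,0,0.02]],[1,[0.25,-0.5,0],[0,0,0.04]],[1,[0.4,-0.75,0],[0,0,0.06]],[1,[0.54,-1,0],[0,0,0.08]],[1,[0.54,-1,0],[0,0,0.1]],[1,[0.54,-1,0],[0,0,0.12]],[1,[0.54,-1,0],[0,0,0.14]],[1,[0.54,-1,0],[0,0,0.16]],[1,[0.54,-1,0],[0,0,0.18]],[1,[0.54,-1,0],[0,0,0.2]],[1,[0.54,-1,0],[0,0,0.22]],[1,[0.54,-1,0],[0,0,0.24]],[1,[0.54,-1,0],[0,0,0.26]],[1,[0.54,-1,0],[0,0,0.28]],[1,[0.54,-1,0],[0,0,0.3]],[1,[0.54,-1,0],[0,0,0.304]],[1,[0.54,-1,0],[0,0,0.304]]]'|grep -E "tcp|force"
python3 - <<'E'
from h import *
delta(.3858,-.357,.14,1.5)
E
```

```text
tcp_pos: [0.4191, -0.0844, 0.1357]
force: [-0.3, 0.3, -3.8]
shift [-2.712 -0.43  -0.046] turn z 0.0015 cur yaw 2.0 t 27.8 tcp [ 0.4191 -0.0844  0.1357] q1,q6 [-0.46 -0.5 ]
```

```bash
python3 -m inch '[[1,[-0.2,-0.03,-0.02],[0,0,0]],[1,[-0.5,-0.08,-0.04],[0,0,0]],[1,[-0.8,-0.13,-0.04],[0,0,0]],[1,[-1,-0.16,-0.04],[0,0,0]]]'|grep -E "tcp|force"
python3 -m inch '[[1,[-0.3,-0.05,0],[0,0,0]],[1,[-0.6,-0.1,0],[0,0,0]],[1,[-0.9,-0.14,0],[0,0,0]],[1,[-1,-0.16,0],[0,0,0]]]'|grep -E "tcp|force"
python3 -m inch '[[1,[-0.3,-0.05,0],[0,0,0]],[1,[-0.6,-0.1,0],[0,0,0]],[1,[-0.7,-0.11,0],[0,0,0]],[1,[-0.7,-0.11,0],[0,0,0]],[1,[-0.7,-0.11,0],[0,0,0]]]'|grep -E "tcp|force"
python3 - <<'E'
from h import *
p,d=snapshot("wrist");cv2.imwrite("pics/w17.png",p)
delta(.3858,-.357,.07,1.5)
E
```

```text
tcp_pos: [0.4073, -0.187, 0.1404]
force: [1.3, 0.4, -3.1]
tcp_pos: [0.395, -0.2892, 0.1405]
force: [0.6, 0.1, -2.8]
tcp_pos: [0.3854, -0.354, 0.1401]
force: [0.6, 0.4, -3.1]
shift [-0.035  0.003  0.702] turn z 0.0014 cur yaw 2.0 t 29.15 tcp [ 0.3855 -0.3537  0.1402] q1,q6 [-0.96 -0.99]
```

View pics/w17.png

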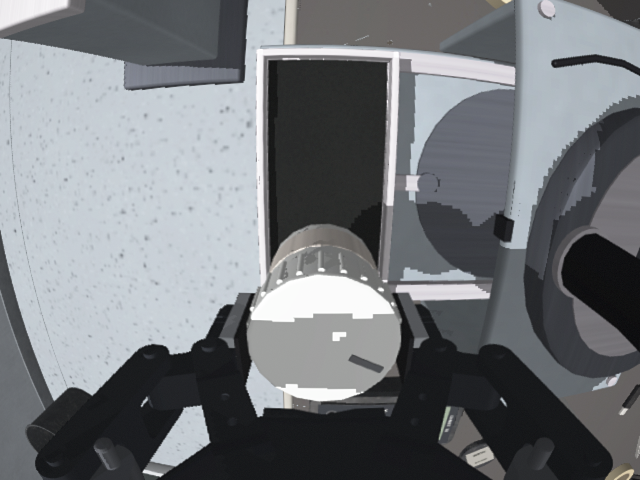

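```bash
python3 - <<'E'
from h import *
print(wp([258,398,262,386],[50,52,270,270],.042).round(4))
E
python3 -m inch '[[1,[-0.03,0,0.2],[0,0,0]],[1,[-0.03,0,0.4],[0,0,0]],[1,[-0.03,0,0.55],[0,0,0]],[1,[-0.03,0,0.62],[0,0,0]],[1,[-0.03,0,0.67],[0,0,0]],[1,[-0.03,0,0.67],[0,0,0]]]'; python3 t.py
```

```text
[[ 0.3381 -0.2322  0.042 ]
 [ 0.4275 -0.2301  0.042 ]
 [ 0.3415 -0.3824  0.042 ]
 [ 0.4295 -0.3792  0.042 ]]
t: 29.75
tcp_pos: [0.3862, -0.3583, 0.0736]
tool_rot: [0.695, 0.719, 0.0, -0.0]
force: [0.5, 0.3, -3.9]
finger_gap: 0.66
[ 0.46  0.33 -3.86] Tz [-0.0519 -0.0518  0.0038] 0.0 0.66
```

```bash
python3 -m inch '[[1,[0,0,0.02],[0,0,0]],[1,[0,0,0.03],[0,0,0]],[1,[0,0,0.03],[0,0,0]]]' |grep -E "tcp|force"
python3 -m inch '[[1,[0,0,0.015],[0,0,0]],[1,[0,0,0.015],[0,0,0]]]' |grep -E "tcp|force"
python3 -m inch '[[1,[0,0,0.015],[0,0,0]],[1,[0,0,0.015],[0,0,0]]]' |grep -E "tcp|force"
```

```text
tcp_pos: [0.3862, -0.3592, 0.0712]
force: [0.5, -0.0, -2.9]
tcp_pos: [0.3861, -0.3591, 0.0693]
force: [0.9, 0.3, -3.7]
tcp_pos: [0.3862, -0.3592, 0.0679]
force: [-1.1, 0.1, -3.1]
```

```bash
python3 -m inch '[[1,[0,0,0.01],[0,0,0]],[1,[0,0,0.01],[0,0,0]]]' |grep -E "tcp|force"
python3 -m inch '[[1,[0,0,0.01],[0,0,0]],[1,[0,0,0.01],[0,0,0]]]' |grep -E "tcp|force"
```

```text
tcp_pos: [0.3862, -0.3593, 0.0677]
force: [-1.3, 0.5, 4.1]
tcp_pos: [0.3861, -0.3593, 0.0676]
force: [-3.0, 1.6, 11.4]
```

Contact with the floor at TCP z≈0.0677, which puts the floor at 30 mm. I'll back off the preload and release.

```bash
python3 -m inch '[[1,[0,0,-0.012],[0,0,0]],[1,[0,0,-0.012],[0,0,0]],[-0.5,[0,0,-0.012],[0,0,0]],[-0.8,[0,0,-0.012],[0,0,0]],[-1,[0,0,-0.012],[0,0,0]],[-1,[0,0,-0.012],[0,0,0]],[-1,[0,0,-0.012],[0,0,0]],[-1,[0,0,-0.1],[0,0,0]],[-1,[0,0,-0.3],[0,0,0]],[-1,[0,0,-0.6],[0,0,0]],[-1,[0,0,-0.75],[0,0,0]],[-1,[0,0,-0.75],[0,0,0]]]'
python3 - <<'E'
from h import *
p,d=snapshot("wrist");cv2.imwrite("pics/w18.png",p)
p,d=snapshot("top");cv2.imwrite("pics/t5.png",cv2.resize(p[190:310,120:420],None,fx=2.6,fy=2.6))
delta(.441,-.063,.145,2)
E
```

```text
t: 32.05
tcp_pos: [0.3872, -0.3605, 0.1435]
tool_rot: [0.695, 0.719, -0.001, 0.003]
force: [-0.0, -0.6, -0.8]
finger_gap: 1.0
shift [ 2.939  0.649 -0.04 ] turn z -0.0002 cur yaw 1.9 t 32.15 tcp [ 0.3861 -0.359   0.1411] q1,q6 [-0.96 -0.99]
```

View pics/w18.png

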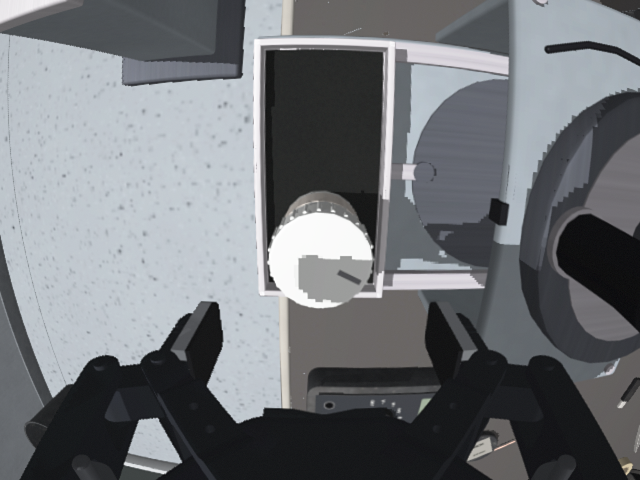

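View pics/t5.png

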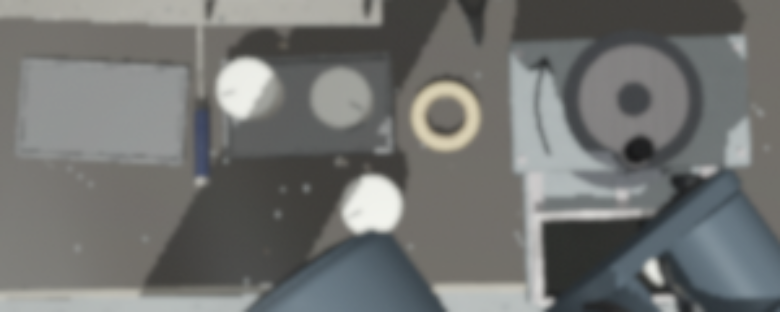

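Jar C stands on the right half of the shuttle. Jar A looks near the tote's left wall, so I'll check the positions.

Run:
```python
from h import *
ci=camera_info("top")
print(onplane(ci,[247/2.6+119.7,341/2.6+119.7],[87/2.6+189.7,97/2.6+189.7],.072).round(4), onplane(ci,372/2.6+119.7,206/2.6+189.7,.068).round(4))
p,d=snapshot("top");cv2.imwrite("pics/t6.png",cv2.resize(p[205:265,190:280],None,fx=8,fy=8,interpolation=cv2.INTER_CUBIC))
p,d=snapshot("scene");cv2.imwrite("pics/s5.png",cv2.resize(p[190:290,220:360],None,fx=5,fy=5,interpolation=cv2.INTER_CUBIC))
```

```text
[[ 0.5563  0.0542  0.072 ]
 [ 0.5453 -0.0382  0.072 ]] [[ 0.4378 -0.0675  0.068 ]]
```

View pics/t6.png

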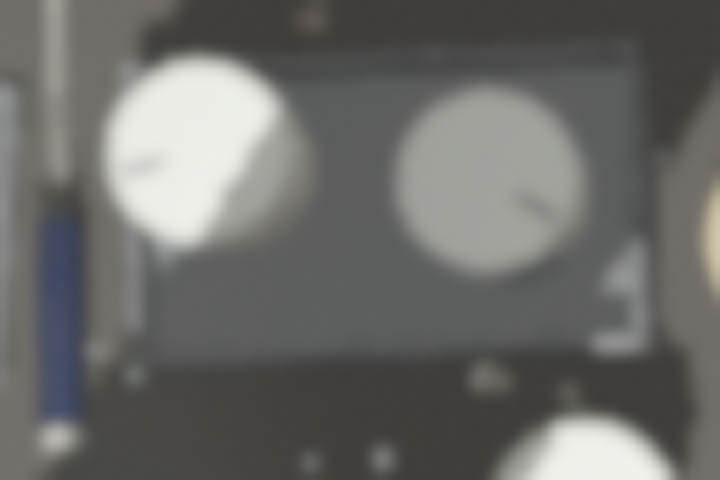

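View pics/s5.png

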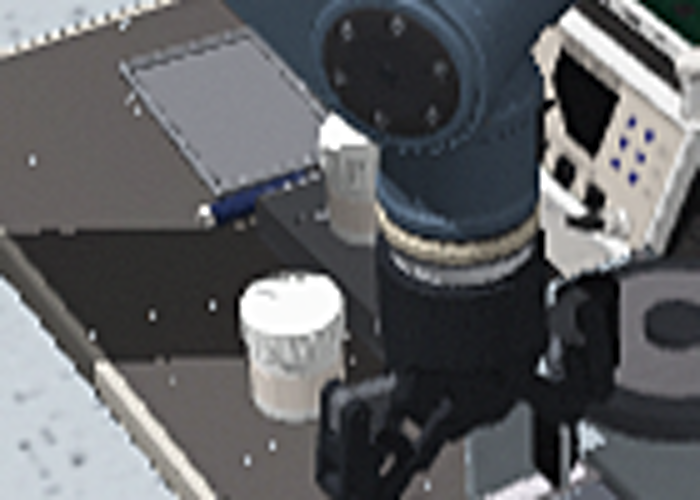

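Jar A has been shifted within the tote to about (0.556, 0.054) but still stands upright inside, so that's fine. On to jar D.

```bash
python3 -m inch '[[-1,[0.2,0.05,0],[0,0,0]],[-1,[0.5,0.1,0],[0,0,0]],[-1,[0.8,0.18,0],[0,0,0]],[-1,[1,0.22,0],[0,0,0]]]'|grep -E "tcp|force"
python3 -m inch '[[-1,[0.3,0.06,0],[0,0,0]],[-1,[0.6,0.13,0],[0,0,0]],[-1,[0.9,0.2,0],[0,0,0]],[-1,[1,0.22,0],[0,0,0]]]'|grep -E "tcp|force"
python3 -m inch '[[-1,[0.2,0.05,0],[0,0,-0.02]],[-1,[0.5,0.1,0],[0,0,-0.04]],[-1,[0.8,0.18,0.1],[0,0,-0.06]],[-1,[0.92,0.22,0.2],[0,0,-0.08]],[-1,[0.92,0.25,0.3],[0,0,-0.1]],[-1,[0.92,0.25,0.35],[0,0,-0.12]],[-1,[0.92,0.25,0.4],[0,0,-0.14]],[-1,[0.92,0.25,0.45],[0,0,-0.16]],[-1,[0.92,0.25,0.45],[0,0,-0.18]],[-1,[0.92,0.25,0.45],[0,0,-0.192]],[-1,[0.92,0.25,0.45],[0,0,-0.192]]]' | grep tcp
python3 - <<'E'
from h import *
p,d=snapshot("wrist");cv2.imwrite("pics/w19.png",p)
g=cv2.cvtColor(p,cv2.COLOR_BGR2GRAY);hc=cv2.HoughCircles(cv2.medianBlur(g,5),cv2.HOUGH_GRADIENT,1,60,param1=80,param2=25,minRadius=45,maxRadius=65);print(hc)
if hc is not None: print(wp(hc[0,:,0],hc[0,:,1],.068).round(4))
delta(.4395,-.065,.035,71)
E
```

```text
tcp_pos: [0.4038, -0.2544, 0.1398]
force: [-0.7, 0.5, 0.1]
tcp_pos: [0.4218, -0.1533, 0.14]
force: [0.0, 0.5, -0.3]
tcp_pos: [0.4448, -0.0646, 0.0953]
[[[317.5 262.5  57.6]]]
[[ 0.4366 -0.0645  0.068 ]]
shift [ 0.049 -0.02   0.604] turn z -0.0001 cur yaw 71.0 t 34.2 tcp [ 0.4449 -0.0647  0.0954] q1,q6 [-0.39 -1.63]
```

View pics/w19.png

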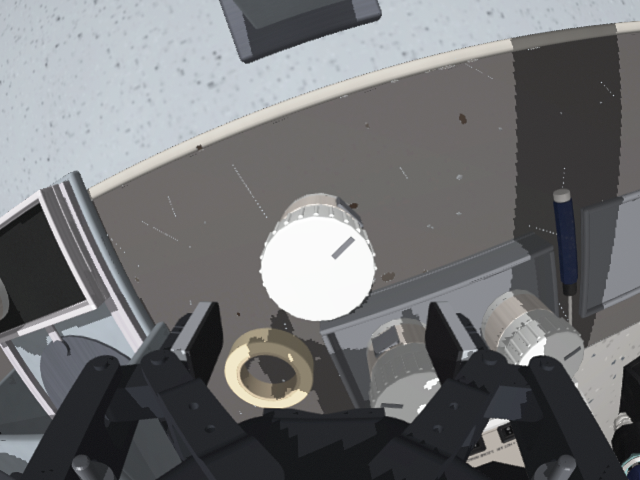

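```bash
python3 -m inch '[[-1,[0.07,-0.025,0.05],[0,0,0]],[-1,[0.07,-0.025,0.3],[0,0,0]],[-1,[0.07,-0.025,0.5],[0,0,0]],[-1,[0.07,-0.025,0.6],[0,0,0]],[-1,[0.07,-0.025,0.6],[0,0,0]],[1,[0.07,-0.025,0.6],[0,0,0]],[1,[0.07,-0.025,0.6],[0,0,0]],[1,[0.07,-0.025,0.6],[0,0,0]],[1,[0.07,-0.025,0.6],[0,0,0]],[1,[0.07,-0.025,0.6],[0,0,0]],[1,[0.07,-0.025,0.6],[0,0,0]],[1,[0.07,-0.025,0.6],[0,0,0]]]' 50
python3 t.py
python3 - <<'E'
from h import *
p,d=snapshot("wrist");cv2.imwrite("pics/w20.png",p)
E
python3 -m inch '[[1,[0,0,0],[0,0,-0.006]],[1,[0,0,0],[0,0,-0.012]],[1,[0,0,0],[0,0,-0.02]],[1,[0,0,0],[0,0,-0.028]],[1,[0,0,0],[0,0,-0.036]],[1,[0,0,0],[0,0,-0.044]],[1,[0,0,0],[0,0,-0.052]],[1,[0,0,0],[0,0,-0.06]],[1,[0,0,0],[0,0,-0.068]],[1,[0,0,0],[0,0,-0.076]],[1,[0,0,0],[0,0,-0.084]],[1,[0,0,0],[0,0,-0.092]],[1,[0,0,0],[0,0,-0.1]],[1,[0,0,0],[0,0,-0.107]],[1,[0,0,0],[0,0,-0.112]],[1,[0,0,0],[0,0,-0.112]],[1,[0,0,0],[0,0,-0.112]]]'
python3 t.py
python3 - <<'E'
from h import *
p,d=snapshot("wrist");cv2.imwrite("pics/w21.png",p)
from bp import *
cmp("pics/w20.png","pics/w21.png","c2021")
E
```

```text
t: 35.4
tcp_pos: [0.4382, -0.0653, 0.0367]
tool_rot: [0.165, 0.986, -0.0, 0.001]
force: [-0.8, -2.5, 6.0]
finger_gap: 0.664
[-0.82 -2.49  5.97] Tz [-0.2757  0.2085 -0.0289] 0.0043 0.664
t: 37.15
tcp_pos: [0.4389, -0.0647, 0.0367]
tool_rot: [-0.185, 0.983, -0.0, 0.001]
force: [1.4, 3.6, 5.9]
finger_gap: 0.663
[1.42 3.55 5.9 ] Tz [ 0.6813 -0.1837  0.0319] -0.0086 0.663
-56 -0.06; -52 0.23; -48 0.4; -44 0.08; -40 -0.48; -36 -0.62; -32 -0.45; -28 -0.17; -24 -0.04; -20 -0.01; -16 -0.05; -12 -0.16; -8 -0.33; -4 -0.38; 0 -0.11; 4 0.42; 8 0.91; 12 0.75; 16 0.07; 20 -0.34; 24 -0.47; 28 -0.27; 32 -0.13; 36 0.05; 40 0.16; 44 -0.05; 48 -0.38; 52 -0.55; 56 -0.49;
```

View pics/c2021.png

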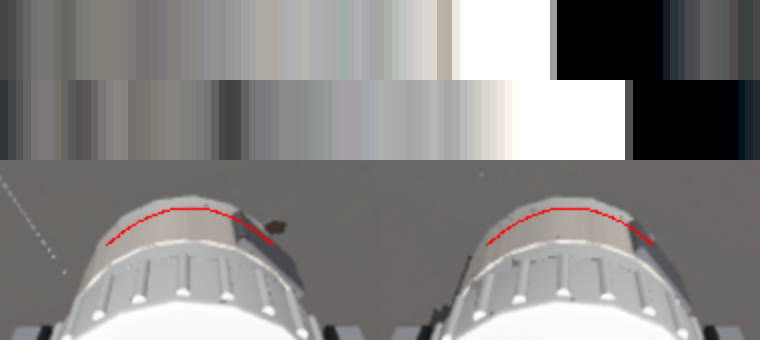

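View pics/w21.png

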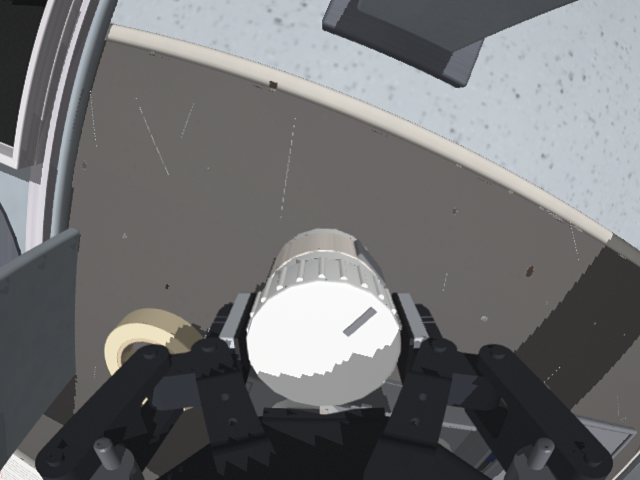

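Jar D's label patch turned with the gripper (shift only about +10°), so it is TIGHT. It goes to the left half of the shuttle.

```bash
python3 -m inch '[[1,[0,0,-0.1],[0,0,0]],[1,[0,0,-0.3],[0,0,0]],[1,[0,0,-0.6],[0,0,0]],[1,[0,0,-0.9],[0,0,0]],[1,[0,0,-1],[0,0,0]],[1,[0,0,-1],[0,0,0]]]'|grep -E "tcp|force"
python3 -m inch '[[1,[0.12,-0.2,0],[0,0,0.02]],[1,[0.25,-0.5,0],[0,0,0.04]],[1,[0.4,-0.75,0],[0,0,0.06]],[1,[0.5,-1,0],[0,0,0.08]],[1,[0.54,-1,0],[0,0,0.1]],[1,[0.54,-1,0],[0,0,0.12]],[1,[0.54,-1,0],[0,0,0.14]],[1,[0.54,-1,0],[0,0,0.16]],[1,[0.54,-1,0],[0,0,0.18]],[1,[0.54,-1,0],[0,0,0.2]],[1,[0.54,-1,0],[0,0,0.22]],[1,[0.54,-1,0],[0,0,0.24]],[1,[0.54,-1,0],[0,0,0.26]],[1,[0.54,-1,0],[0,0,0.28]],[1,[0.54,-1,0],[0,0,0.3]],[1,[0.54,-1,0],[0,0,0.304]],[1,[0.54,-1,0],[0,0,0.304]]]'|grep -E "tcp|force"
python3 - <<'E'
from h import *
delta(.3842,-.277,.14,1.5)
E
```

```text
tcp_pos: [0.4384, -0.0652, 0.137]
force: [0.1, -0.5, -3.8]
tcp_pos: [0.4232, -0.1773, 0.1347]
force: [-0.4, -0.1, -3.4]
shift [-0.983 -0.425 -0.054] turn z 0.0015 cur yaw 2.0 t 39.5 tcp [ 0.4232 -0.1773  0.1347] q1,q6 [-0.64 -0.68]
```

```bash
python3 -m inch '[[1,[-0.25,-0.1,-0.03],[0,0,0]],[1,[-0.5,-0.2,-0.05],[0,0,0]],[1,[-0.75,-0.3,-0.05],[0,0,0]],[1,[-0.95,-0.41,-0.05],[0,0,0]],[1,[-0.983,-0.425,-0.05],[0,0,0]],[1,[-0.983,-0.425,-0.05],[0,0,0]],[1,[-0.983,-0.425,-0.05],[0,0,0]]]'|grep -E "tcp|force"
python3 - <<'E'
from h import *
p,d=snapshot("top");cv2.imwrite("pics/t7.png",cv2.resize(p[195:310,300:420],None,fx=5,fy=5,interpolation=cv2.INTER_CUBIC))
p,d=snapshot("scene");cv2.imwrite("pics/s7.png",cv2.resize(p[230:370,260:420],None,fx=4,fy=4,interpolation=cv2.INTER_CUBIC))
delta(.3842,-.277,.0685,1.5)
E
```

```text
tcp_pos: [0.3845, -0.2763, 0.1404]
force: [0.2, 0.7, -2.4]
shift [-0.009 -0.006  0.721] turn z 0.0014 cur yaw 2.0 t 40.3 tcp [ 0.3848 -0.2762  0.1406] q1,q6 [-0.86 -0.89]
```

View pics/s7.png

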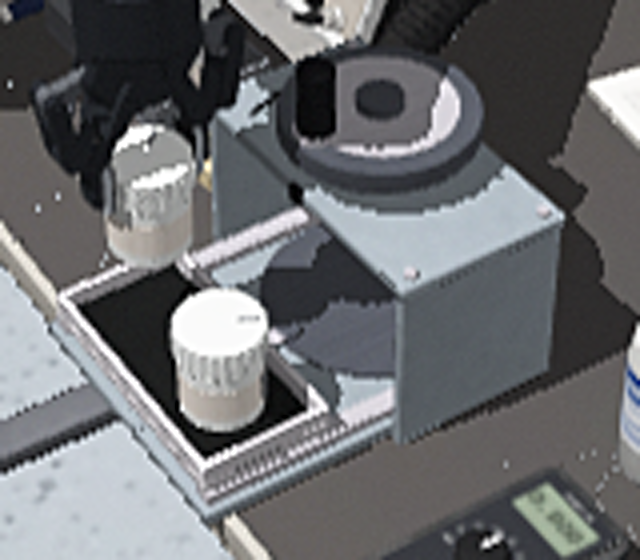

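Jar C stands on the bed and jar D hangs over the left end. I'll lower it until contact.

```bash
python3 -m inch '[[1,[0,0,0.2],[0,0,0]],[1,[0,0,0.4],[0,0,0]],[1,[0,0,0.55],[0,0,0]],[1,[0,0,0.65],[0,0,0]],[1,[0,0,0.7],[0,0,0]],[1,[0,0,0.72],[0,0,0]],[1,[0,0,0.72],[0,0,0]]]' |grep -E "tcp|force"
python3 -m inch '[[1,[0,0,0.01],[0,0,0]],[1,[0,0,0.01],[0,0,0]]]' |grep -E "tcp|force"
python3 -m inch '[[1,[0,0,0.01],[0,0,0]],[1,[0,0,0.01],[0,0,0]]]' |grep -E "tcp|force"
```

```text
tcp_pos: [0.3851, -0.2775, 0.069]
force: [0.3, -0.1, -3.7]
tcp_pos: [0.3851, -0.2777, 0.0682]
force: [0.2, -0.1, -3.3]
tcp_pos: [0.3849, -0.2775, 0.067]
force: [0.4, 0.2, -3.7]
```

```bash
python3 -m inch '[[1,[0,0,0.008],[0,0,0]],[1,[0,0,0.008],[0,0,0]]]' |grep -E "tcp|force"
python3 -m inch '[[-0.5,[0,0,0],[0,0,0]],[-0.8,[0,0,0],[0,0,0]],[-1,[0,0,0],[0,0,0]],[-1,[0,0,0],[0,0,0]],[-1,[0,0,0],[0,0,0]],[-1,[0,0,-0.1],[0,0,0]],[-1,[0,0,-0.3],[0,0,0]],[-1,[0,0,-0.6],[0,0,0]],[-1,[0,0,-0.75],[0,0,0]],[-1,[0,0,-0.75],[0,0,0]]]'
python3 - <<'E'
from h import *
p,d=snapshot("wrist");cv2.imwrite("pics/w22.png",p)
E
```

```text
tcp_pos: [0.3848, -0.2775, 0.0667]
force: [-1.5, 1.0, 3.0]
t: 42.6
tcp_pos: [0.386, -0.2786, 0.1435]
tool_rot: [0.695, 0.719, -0.0, 0.003]
force: [-0.1, 0.2, -0.6]
finger_gap: 1.001
```

View pics/w22.png

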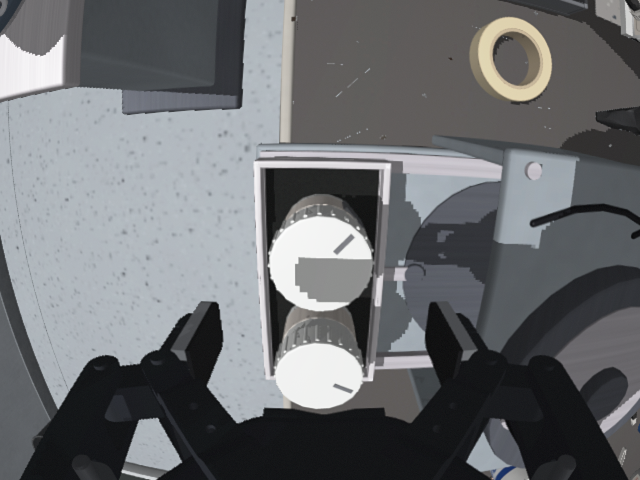

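Both tight jars stand on the shuttle. Now the crank: I'll rise first, then go above the grip at about (0.4825, −0.316).

```bash
python3 -m inch '[[-1,[0,0,-0.3],[0,0,0]],[-1,[0,0,-0.6],[0,0,0]],[-1,[0,0,-0.9],[0,0,0]],[-1,[0,0,-1],[0,0,0]],[-1,[0,0,-1],[0,0,0]]]'|grep -E "tcp|force"
python3 - <<'E'
from h import *
delta(.4825,-.316,.245,1.2)
E
```

```text
tcp_pos: [0.3851, -0.2778, 0.2414]
force: [0.1, 0.8, 0.1]
shift [-0.415  0.961 -0.034] turn z 0.002 cur yaw 1.9 t 43.15 tcp [ 0.3851 -0.2778  0.2414] q1,q6 [-0.86 -0.89]
```

```bash
python3 -m inch '[[-1,[-0.1,0.25,-0.06],[0,0,0]],[-1,[-0.2,0.5,-0.06],[0,0,0]],[-1,[-0.3,0.75,-0.06],[0,0,0]],[-1,[-0.415,0.961,-0.06],[0,0,0]],[-1,[-0.415,0.961,-0.06],[0,0,0]],[-1,[-0.415,0.961,-0.06],[0,0,0]]]'|grep -E "tcp|force"
python3 - <<'E'
from h import *
p,d=snapshot("wrist");cv2.imwrite("pics/w23.png",p)
p,d=snapshot("scene");cv2.imwrite("pics/s8.png",cv2.resize(p[180:370,230:450],None,fx=3.2,fy=3.2,interpolation=cv2.INTER_CUBIC))
E
```

```text
tcp_pos: [0.4811, -0.3146, 0.2444]
force: [-0.2, -0.2, -0.7]
```

View pics/w23.png

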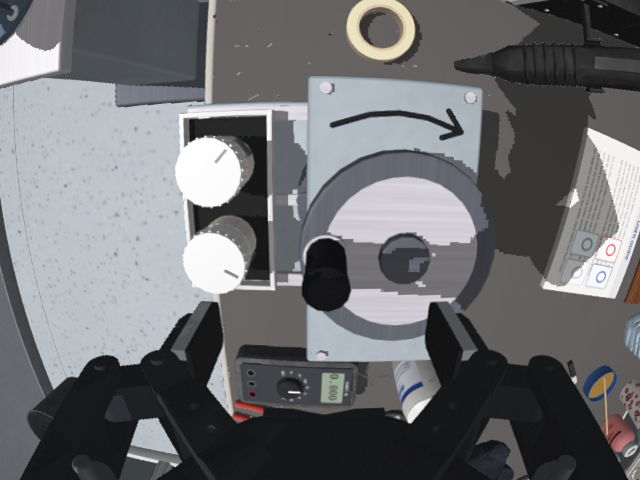

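View pics/s8.png

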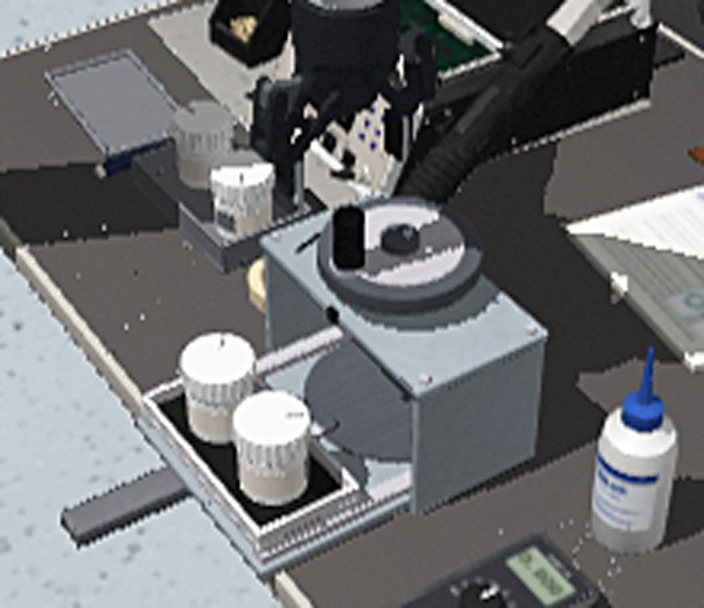

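The grip at (327,285) lies midway between the pads. I'll descend and close.

```bash
python3 - <<'E'
from h import *
delta(.4825,-.316,.187,1.2)
E
python3 -m inch '[[-1,[0.01,0.01,0.2],[0,0,0]],[-1,[0.01,0.01,0.4],[0,0,0]],[-1,[0.01,0.01,0.56],[0,0,0]],[-1,[0.01,0.01,0.56],[0,0,0]],[0,[0.01,0.01,0.56],[0,0,0]],[0.2,[0.01,0.01,0.56],[0,0,0]],[0.4,[0.01,0.01,0.56],[0,0,0]],[0.6,[0.01,0.01,0.56],[0,0,0]],[1,[0.01,0.01,0.56],[0,0,0]],[1,[0.01,0.01,0.56],[0,0,0]],[1,[0.01,0.01,0.56],[0,0,0]],[1,[0.01,0.01,0.56],[0,0,0]]]' 40
python3 t.py
python3 - <<'E'
from h import *
p,d=snapshot("wrist");cv2.imwrite("pics/w24.png",p)
delta(.4825,-.316,.187,1.2)
E
```

```text
shift [-0.017  0.019  0.584] turn z 0.002 cur yaw 1.9 t 43.85 tcp [ 0.4807 -0.3145  0.2454] q1,q6 [-0.77 -0.81]
t: 45.05
tcp_pos: [0.4822, -0.3149, 0.1921]
tool_rot: [0.695, 0.719, -0.001, -0.0]
force: [-4.2, -0.9, 5.1]
finger_gap: 0.272
[-4.18 -0.91  5.12] Tz [ 0.0381  0.5467 -0.0229] -0.0085 0.272
shift [-0.011  0.002  0.05 ] turn z 0.0021 cur yaw 2.0 t 45.1 tcp [ 0.4822 -0.3149  0.192 ] q1,q6 [-0.77 -0.8 ]
```

View pics/w24.png

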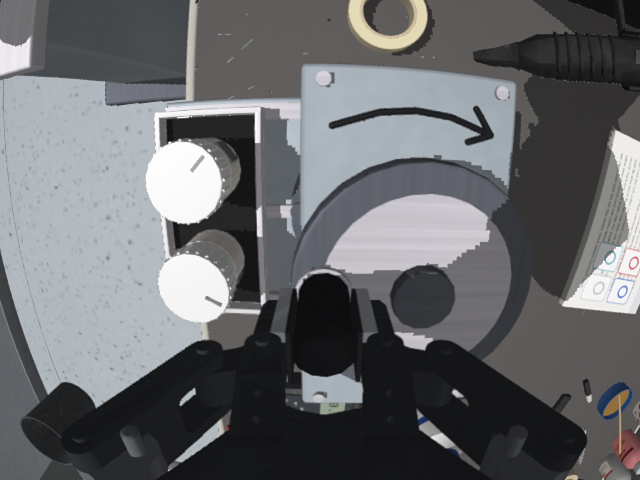

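The grip is held. I'll run a clockwise half-turn first, along a 48 mm circle in tool axes.

```bash
python3 -m inch '[[1,[0.033,0.001,0],[0,0,0]],[1,[0.083,0.007,0],[0,0,0]],[1,[0.164,0.029,0],[0,0,0]],[1,[0.254,0.073,0],[0,0,0]],[1,[0.333,0.135,0],[0,0,0]],[1,[0.398,0.212,0],[0,0,0]],[1,[0.445,0.3,0],[0,0,0]],[1,[0.473,0.397,0],[0,0,0]],[1,[0.48,0.497,0],[0,0,0]],[1,[0.48,0.497,0],[0,0,0]]]'
python3 t.py
python3 - <<'E'
from h import *
p,d=snapshot("scene");cv2.imwrite("pics/s9.png",cv2.resize(p[180:370,230:450],None,fx=3.2,fy=3.2,interpolation=cv2.INTER_CUBIC))
E
```

```text
t: 46.1
tcp_pos: [0.5351, -0.2663, 0.1921]
tool_rot: [0.695, 0.719, 0.001, 0.004]
force: [2.1, -2.1, 5.1]
finger_gap: 0.271
[ 2.11 -2.1   5.13] Tz [-0.2575 -0.1148 -0.0276] 0.039 0.271
```

View pics/s9.png

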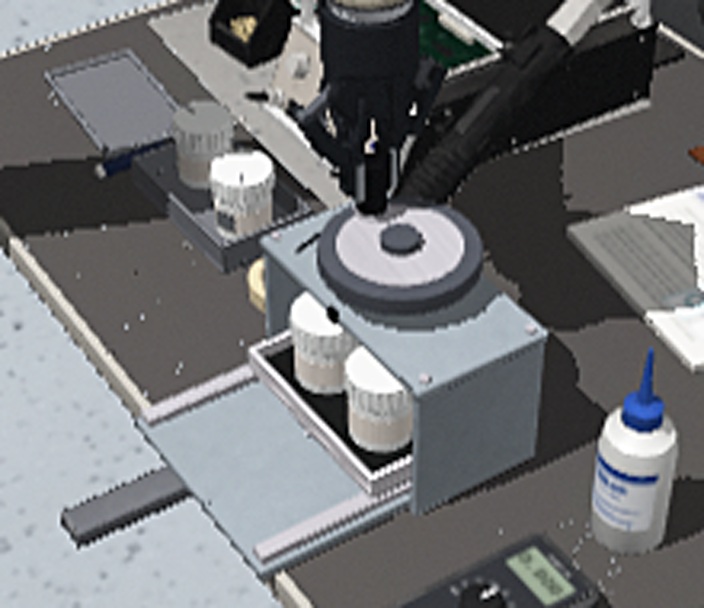

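```bash
python3 -m inch '[[1,[-0.004,0.04,0],[0,0,0]],[1,[-0.014,0.099,0],[0,0,0]],[1,[-0.049,0.193,0],[0,0,0]],[1,[-0.102,0.279,0],[0,0,0]],[1,[-0.171,0.351,0],[0,0,0]],[1,[-0.255,0.407,0],[0,0,0]],[1,[-0.348,0.444,0],[0,0,0]],[1,[-0.447,0.462,0],[0,0,0]],[1,[-0.547,0.458,0],[0,0,0]],[1,[-0.644,0.434,0],[0,0,0]],[1,[-0.734,0.39,0],[0,0,0]],[1,[-0.813,0.328,0],[0,0,0]],[1,[-0.878,0.251,0],[0,0,0]],[1,[-0.925,0.163,0],[0,0,0]],[1,[-0.953,0.066,0],[0,0,0]],[1,[-0.96,-0.017,0],[0,0,0]],[1,[-0.96,-0.017,0],[0,0,0]]]'
python3 t.py
python3 - <<'E'
from h import *
delta(.4822,-.3149,.192,1.9)
E
```

```text
t: 47.85
tcp_pos: [0.532, -0.362, 0.1921]
tool_rot: [0.695, 0.719, -0.001, 0.0]
force: [-1.6, -3.4, 6.6]
finger_gap: 0.271
[-1.58 -3.39  6.63] Tz [-0.2109  0.2385 -0.0301] -0.034 0.271
shift [ 0.487 -0.482  0.   ] turn z -0.0 cur yaw 1.9 t 47.85 tcp [ 0.532  -0.362   0.1921] q1,q6 [-0.77 -0.8 ]
```

```bash
python3 -m inch '[[1,[0.002,-0.04,0],[0,0,0]],[1,[0.01,-0.1,0],[0,0,0]],[1,[0.042,-0.195,0],[0,0,0]],[1,[0.092,-0.282,0],[0,0,0]],[1,[0.159,-0.357,0],[0,0,0]],[1,[0.24,-0.416,0],[0,0,0]],[1,[0.316,-0.451,0],[0,0,0]],[1,[0.38,-0.47,0],[0,0,0]],[1,[0.43,-0.477,0],[0,0,0]],[1,[0.48,-0.48,0],[0,0,0]],[1,[0.48,-0.48,0],[0,0,0]],[1,[0.48,-0.48,0],[0,0,0]]]'
python3 t.py
python3 - <<'E'
from h import *
delta(.4822,-.3149,.192,1.9)
p,d=snapshot("wrist");cv2.imwrite("pics/w25.png",p)
E
```

```text
t: 49.05
tcp_pos: [0.4822, -0.3138, 0.192]
tool_rot: [0.695, 0.719, -0.0, -0.001]
force: [-2.9, 0.7, 11.6]
finger_gap: 0.272
[-2.86  0.71 11.59] Tz [ 0.1274  0.4516 -0.0302] -0.0054 0.272
shift [-0.011 -0.001  0.   ] turn z 0.0002 cur yaw 2.0 t 49.05 tcp [ 0.4822 -0.3138  0.192 ] q1,q6 [-0.77 -0.8 ]
```

View pics/w25.png

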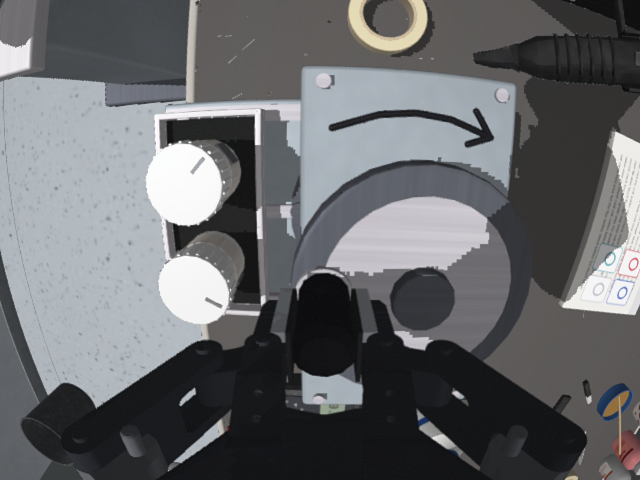

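The revolution is complete to within 1.1 mm, slightly past. I'll nudge back 1 mm and release.

```bash
python3 -m inch '[[1,[-0.005,0,-0.005],[0,0,0]],[1,[-0.011,0,-0.01],[0,0,0]],[1,[-0.011,0,-0.01],[0,0,0]],[1,[-0.011,0,-0.01],[0,0,0]]]'
python3 -m inch '[[0.4,[0,0,0],[0,0,0]],[0.2,[0,0,0],[0,0,0]],[0,[0,0,0],[0,0,0]],[-0.4,[0,0,0],[0,0,0]],[-0.8,[0,0,0],[0,0,0]],[-1,[0,0,0],[0,0,0]],[-1,[0,0,0],[0,0,0]],[-1,[0,0,-0.3],[0,0,0]],[-1,[0,0,-0.6],[0,0,0]],[-1,[0,0,-0.6],[0,0,0]],[-1,[0,0,-0.6],[0,0,0]]]'
python3 - <<'E'
from h import *
p,d=snapshot("top");cv2.imwrite("pics/t8.png",cv2.resize(p[195:310,300:420],None,fx=5,fy=5,interpolation=cv2.INTER_CUBIC))
p,d=snapshot("wrist");cv2.imwrite("pics/w26.png",p)
p,d=snapshot("scene");cv2.imwrite("pics/s10.png",cv2.resize(p[180:370,230:450],None,fx=3.2,fy=3.2,interpolation=cv2.INTER_CUBIC))
delta(.4811,-.3146,.2444,1.9)
E
```

```text
t: 49.5
tcp_pos: [0.4822, -0.3146, 0.1921]
tool_rot: [0.695, 0.719, 0.0, -0.002]
force: [-1.7, 1.6, 6.2]
finger_gap: 0.272
t: 50.6
tcp_pos: [0.4835, -0.3159, 0.2527]
tool_rot: [0.695, 0.719, 0.0, 0.001]
force: [-0.1, -0.6, 0.0]
finger_gap: 0.998
shift [ 0.005 -0.014  0.064] turn z 0.0001 cur yaw 1.9 t 50.75 tcp [ 0.4825 -0.3151  0.2508] q1,q6 [-0.77 -0.81]
```

View pics/w26.png

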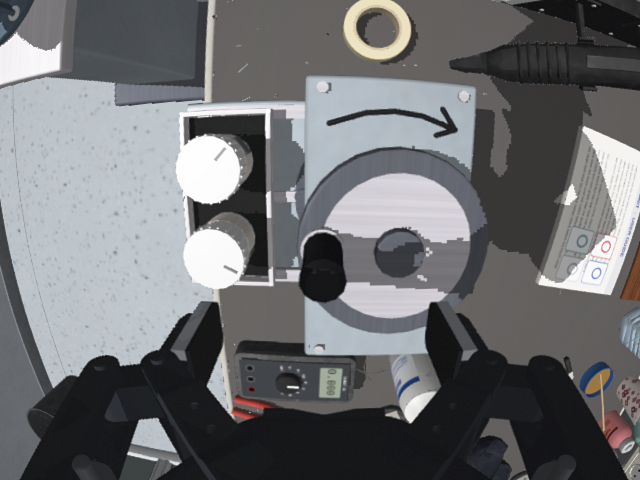

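View pics/s10.png

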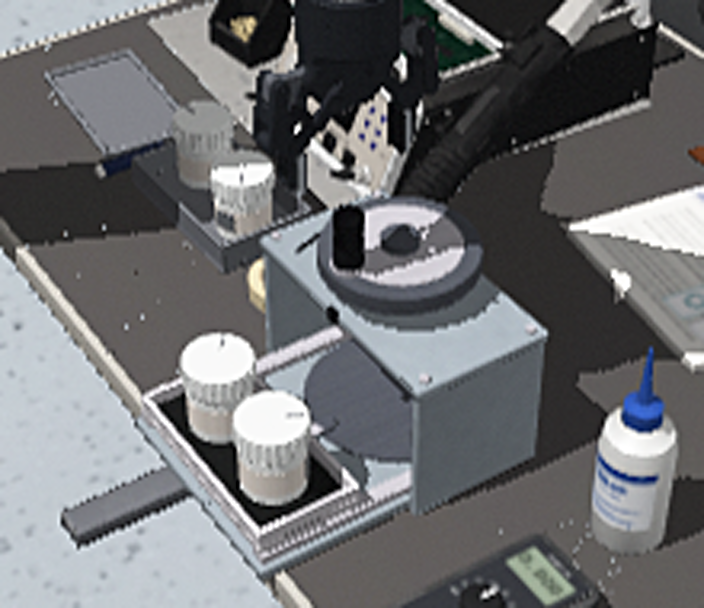

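The wheel, grip and shuttle match the starting view, and both jars came out upright. I'll unload the left jar (D) first.

```bash
python3 -m inch '[[-1,[0.1,-0.25,0],[0,0,0]],[-1,[0.2,-0.5,0],[0,0,0]],[-1,[0.3,-0.75,0],[0,0,0]],[-1,[0.405,-0.963,0],[0,0,0]],[-1,[0.405,-0.963,0.3],[0,0,0]],[-1,[0.405,-0.963,0.7],[0,0,0]],[-1,[0.405,-0.963,1],[0,0,0]],[-1,[0.405,-0.963,1],[0,0,0]],[-1,[0.405,-0.963,1],[0,0,0]]]'|grep -E "tcp|force"
python3 - <<'E'
from h import *
p,d=snapshot("wrist");cv2.imwrite("pics/w27.png",p)
delta(.3848,-.2775,.066,2)
E
```

```text
tcp_pos: [0.3854, -0.2782, 0.1515]
force: [1.1, 0.8, 0.2]
shift [ 0.015 -0.012  0.865] turn z -0.0002 cur yaw 1.9 t 51.7 tcp [ 0.386  -0.2789  0.1525] q1,q6 [-0.86 -0.89]
```

View pics/w27.png

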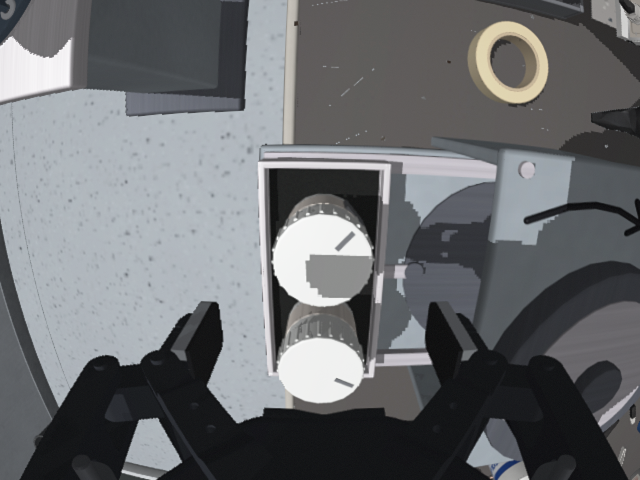

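```bash
python3 -m inch '[[-1,[0.015,-0.01,0.2],[0,0,0]],[-1,[0.015,-0.01,0.5],[0,0,0]],[-1,[0.015,-0.01,0.75],[0,0,0]],[-1,[0.015,-0.01,0.85],[0,0,0]],[-1,[0.015,-0.01,0.85],[0,0,0]],[1,[0.015,-0.01,0.85],[0,0,0]],[1,[0.015,-0.01,0.85],[0,0,0]],[1,[0.015,-0.01,0.85],[0,0,0]],[1,[0.015,-0.01,0.85],[0,0,0]],[1,[0.015,-0.01,0.85],[0,0,0]],[1,[0.015,-0.01,0.85],[0,0,0]],[1,[0.015,-0.01,0.85],[0,0,0]]]' 50
python3 -m inch '[[1,[0,0,-0.1],[0,0,0]],[1,[0,0,-0.3],[0,0,0]],[1,[0,0,-0.6],[0,0,0]],[1,[0,0,-0.8],[0,0,0]],[1,[0,0,-0.8],[0,0,0]]]'
python3 - <<'E'
from h import *
delta(.5443,.256,.145,-3)
E
```

```text
t: 52.9
tcp_pos: [0.3851, -0.2779, 0.0686]
tool_rot: [0.695, 0.719, -0.0, 0.001]
force: [-1.4, 0.2, 7.0]
finger_gap: 0.661
t: 53.4
tcp_pos: [0.3859, -0.2783, 0.1498]
tool_rot: [0.695, 0.719, -0.0, 0.003]
force: [-0.3, -0.0, -3.2]
finger_gap: 0.662
shift [5.286 1.764 0.029] turn z 0.0137 cur yaw 1.9 t 53.4 tcp [ 0.3859 -0.2783  0.1498] q1,q6 [-0.86 -0.89]
```

```bash
python3 -m inch '[[1,[0.2,0.03,0],[0,0,0]],[1,[0.5,0.1,0],[0,0,0]],[1,[0.8,0.2,0],[0,0,0]],[1,[1,0.3,0],[0,0,0]]]'|grep -E "tcp|force"
python3 -m inch '[[1,[0.3,0.1,0],[0,0,0]],[1,[0.6,0.2,0],[0,0,0]],[1,[0.9,0.3,0],[0,0,0]],[1,[1,0.34,0],[0,0,0]]]'|grep -E "tcp|force"
python3 -m inch '[[1,[0.3,0.1,0],[0,0,0]],[1,[0.6,0.2,0],[0,0,0]],[1,[0.9,0.3,0],[0,0,0]],[1,[1,0.34,0],[0,0,0]]]'|grep -E "tcp|force"
python3 -m inch '[[1,[0.3,0.1,0],[0,0,0]],[1,[0.6,0.2,0],[0,0,0]],[1,[0.9,0.3,0],[0,0,0]],[1,[1,0.34,0],[0,0,0]]]'|grep -E "tcp|force"
python3 -m inch '[[1,[0.3,0.1,0],[0,0,0.005]],[1,[0.6,0.2,0],[0,0,0.01]],[1,[0.9,0.3,0],[0,0,0.0137]],[1,[1,0.34,0],[0,0,0.0137]],[1,[1,0.34,0],[0,0,0.0137]]]'|grep -E "tcp|force"
python3 - <<'E'
from h import *
p,d=snapshot("wrist");cv2.imwrite("pics/w28.png",p)
p,d=snapshot("top");cv2.imwrite("pics/t9.png",cv2.resize(p[190:310,100:300],None,fx=3.9,fy=3.9,interpolation=2))
delta(.5443,.256,.0436,-3)
E
```

```text
tcp_pos: [0.4096, -0.1733, 0.146]
force: [-0.1, -0.1, -3.6]
tcp_pos: [0.4407, -0.072, 0.1461]
force: [0.2, -0.0, -3.7]
tcp_pos: [0.4723, 0.0281, 0.1464]
force: [-0.6, -1.3, -4.5]
tcp_pos: [0.5035, 0.1287, 0.1465]
force: [-0.1, 0.3, -3.0]
tcp_pos: [0.5338, 0.2284, 0.1463]
force: [-0.2, -0.3, -3.6]
shift [0.299 0.102 1.026] turn z -0.0 cur yaw -3.0 t 55.6 tcp [0.5328 0.2268 0.1463] q1,q6 [0.21 0.26]
```

View pics/w28.png

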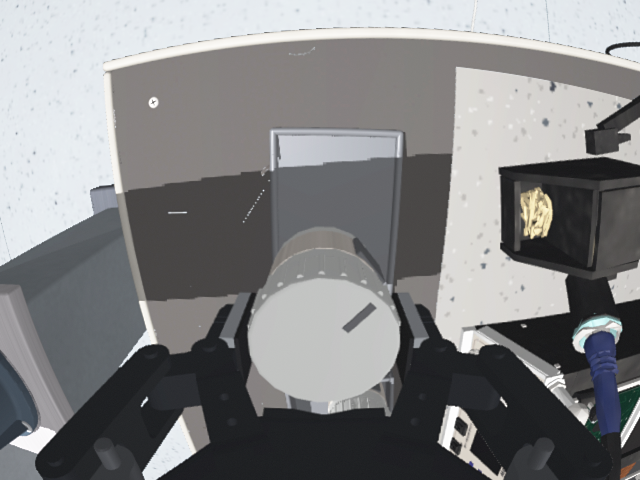

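View pics/t9.png

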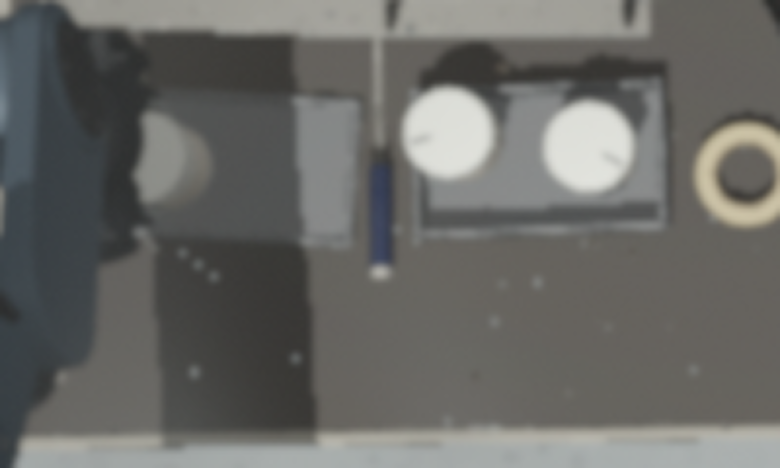

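```bash
python3 - <<'E'
from h import *
q=wp([270,404,273,402],[130,132,230,230],.009);print(q.round(4));print(((q[0]+q[1])/2).round(4), np.linalg.norm(q[0]-q[1]))
E
python3 -m inch '[[1,[0.15,0.05,0],[0,0,0]],[1,[0.29,0.09,0],[0,0,0]],[1,[0.29,0.09,0.2],[0,0,0]],[1,[0.29,0.09,0.5],[0,0,0]],[1,[0.29,0.09,0.75],[0,0,0]],[1,[0.29,0.09,0.8],[0,0,0]],[1,[0.29,0.09,0.8],[0,0,0]]]'|grep -E "tcp|force"
python3 - <<'E'
from h import *
delta(.5443,.256,.0436,-3)
E
```

```text
[[0.4948 0.297  0.009 ]
 [0.5952 0.291  0.009 ]
 [0.4907 0.2188 0.009 ]
 [0.5933 0.2136 0.009 ]]
[0.545 0.294 0.009] 0.10061136389664596
tcp_pos: [0.544, 0.2568, 0.0662]
force: [-0.4, 0.1, -4.3]
shift [-0.008  0.004  0.226] turn z -0.0 cur yaw -3.0 t 56.3 tcp [0.544  0.2568 0.0662] q1,q6 [0.26 0.31]
```

```bash
python3 -m inch '[[1,[-0.04,0,0.02],[0,0,0]],[1,[-0.04,0,0.12],[0,0,0]],[1,[-0.04,0,0.2],[0,0,0]],[1,[-0.04,0,0.22],[0,0,0]],[1,[-0.04,0,0.22],[0,0,0]]]'|grep -E "tcp|force"
python3 -m inch '[[1,[0,0,0.012],[0,0,0]],[1,[0,0,0.012],[0,0,0]]]' |grep -E "tcp|force"
```

```text
tcp_pos: [0.5436, 0.2527, 0.0445]
force: [0.1, 0.7, -4.0]
tcp_pos: [0.5441, 0.2528, 0.0439]
force: [-0.5, -0.1, -3.6]
```

```bash
python3 -m inch '[[1,[0,0,0.01],[0,0,0]],[1,[0,0,0.01],[0,0,0]]]' |grep -E "tcp|force"
python3 -m inch '[[1,[0,0,0.007],[0,0,0]],[1,[0,0,0.007],[0,0,0]]]' |grep -E "tcp|force"
```

```text
tcp_pos: [0.5442, 0.2528, 0.0429]
force: [-0.7, -0.3, -4.1]
tcp_pos: [0.5441, 0.2529, 0.0428]
force: [-1.2, 0.2, 2.1]
```

Contact with the tray floor. I'll release and back up.

```bash
python3 -m inch '[[-0.5,[0,0,0],[0,0,0]],[-0.8,[0,0,0],[0,0,0]],[-1,[0,0,0],[0,0,0]],[-1,[0,0,0],[0,0,0]],[-1,[0,0,0],[0,0,0]],[-1,[0,0,-0.1],[0,0,0]],[-1,[0,0,-0.4],[0,0,0]],[-1,[0,0,-0.8],[0,0,0]],[-1,[0,0,-1],[0,0,0]],[-1,[0,0,-1],[0,0,0]]]'|grep -E "tcp|force"
python3 - <<'E'
from h import *
p,d=snapshot("wrist");cv2.imwrite("pics/w29.png",p)
p,d=snapshot("top");cv2.imwrite("pics/t10.png",cv2.resize(p[195:310,300:420],None,fx=5,fy=5,interpolation=cv2.INTER_CUBIC))
delta(.3861,-.3592,.15,2)
E
```

```text
tcp_pos: [0.5466, 0.2535, 0.1464]
force: [-0.3, 0.8, -0.2]
shift [-6.194 -1.256 -0.075] turn z -0.0139 cur yaw -3.0 t 58.5 tcp [0.5439 0.2527 0.1427] q1,q6 [0.25 0.3 ]
```

View pics/w29.png

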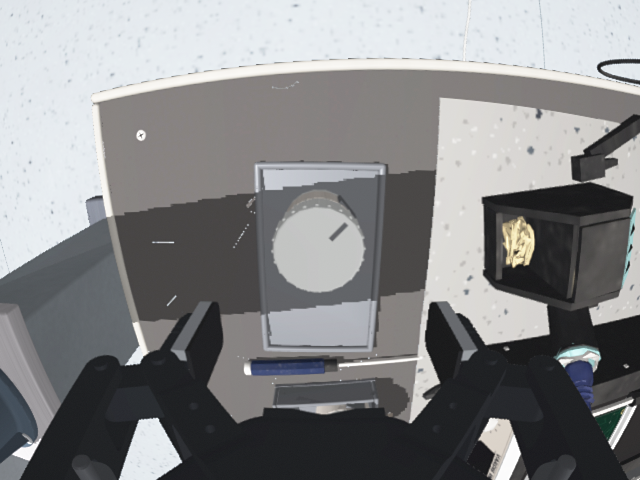

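View pics/t10.png

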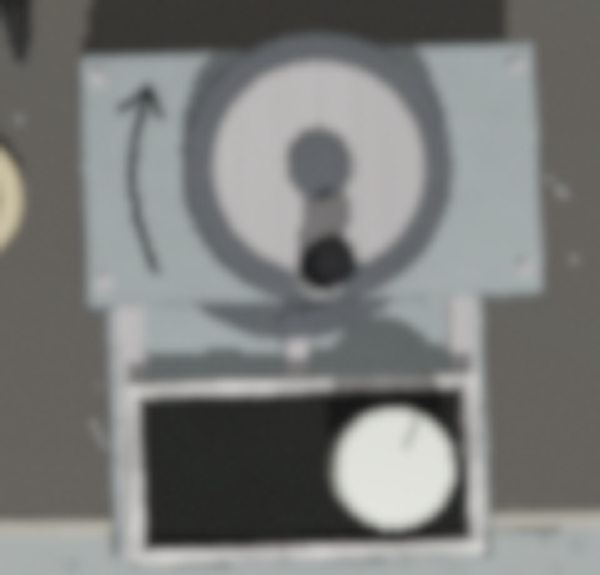

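Run:
```python
from h import *
q=wp([257,385,372,263],[165,165,350,350],.009);print(q.round(4),q.mean(0).round(4));print("D",wp([319],[248],.072).round(4))
print("C",onplane(camera_info("top"),393/5+299.6,468/5+194.6,.098).round(4))
```

```text
[[0.4951 0.2978 0.009 ]
 [0.5911 0.2927 0.009 ]
 [0.5803 0.1284 0.009 ]
 [0.4815 0.1331 0.009 ]] [0.537 0.213 0.009]
D [[0.5401 0.2522 0.072 ]]
C [[ 0.3851 -0.3579  0.098 ]]
```

```bash
python3 -m inch '[[-1,[-0.2,-0.05,0],[0,0,0]],[-1,[-0.5,-0.2,0],[0,0,0]],[-1,[-0.9,-0.35,-0.05],[0,0,0]],[-1,[-1,-0.4,-0.05],[0,0,0]]]'|grep -E "tcp"
python3 -m inch '[[-1,[-0.35,-0.1,0],[0,0,0]],[-1,[-0.7,-0.25,0],[0,0,0]],[-1,[-1,-0.4,0],[0,0,0]],[-1,[-1,-0.4,0],[0,0,0]]]'|grep -E "tcp"
python3 -m inch '[[-1,[-0.35,-0.1,0],[0,0,0]],[-1,[-0.7,-0.25,0],[0,0,0]],[-1,[-1,-0.4,0],[0,0,0]],[-1,[-1,-0.4,0],[0,0,0]]]'|grep -E "tcp"
python3 -m inch '[[-1,[-0.35,0,0],[0,0,0]],[-1,[-0.7,0,0],[0,0,0]],[-1,[-1,0,0],[0,0,0]],[-1,[-1,0,0],[0,0,0]]]'|grep -E "tcp"
python3 -m inch '[[-1,[-0.35,0,0],[0,0,0]],[-1,[-0.7,0,0],[0,0,0]],[-1,[-1,0,0],[0,0,0]],[-1,[-1,0,0],[0,0,0]]]'|grep -E "tcp"
python3 - <<'E'
from h import *
delta(.3861,-.3588,.15,2)
E
```

```text
tcp_pos: [0.4953, 0.1524, 0.1456]
tcp_pos: [0.4506, 0.0553, 0.1459]
tcp_pos: [0.4073, -0.0421, 0.1464]
tcp_pos: [0.4057, -0.1433, 0.1469]
tcp_pos: [0.4002, -0.2431, 0.147]
shift [-1.163 -0.077 -0.028] turn z -0.0143 cur yaw -3.1 t 60.5 tcp [ 0.4002 -0.2431  0.147 ] q1,q6 [-0.79 -0.73]
```

```bash
python3 -m inch '[[-1,[-0.35,0,0],[0,0,-0.005]],[-1,[-0.7,-0.04,0],[0,0,-0.01]],[-1,[-1,-0.06,0],[0,0,-0.0143]],[-1,[-1,-0.06,0],[0,0,-0.0143]],[-1,[-1,-0.06,0],[0,0,-0.0143]]]'|grep -E "tcp"
python3 - <<'E'
from h import *
delta(.3861,-.3588,.067,2)
E
```

```text
tcp_pos: [0.3872, -0.338, 0.1465]
shift [-0.209 -0.018  0.794] turn z 0.0004 cur yaw 2.1 t 61.0 tcp [ 0.3872 -0.338   0.1465] q1,q6 [-0.94 -0.97]
```

```bash
python3 -m inch '[[-1,[-0.1,-0.02,0],[0,0,0]],[-1,[-0.205,-0.018,0],[0,0,0]],[-1,[-0.205,-0.018,0.1],[0,0,0]],[-1,[-0.205,-0.018,0.4],[0,0,0]],[-1,[-0.205,-0.018,0.7],[0,0,0]],[-1,[-0.205,-0.018,0.79],[0,0,0]],[-1,[-0.205,-0.018,0.79],[0,0,0]],[1,[-0.205,-0.018,0.79],[0,0,0]],[1,[-0.205,-0.018,0.79],[0,0,0]],[1,[-0.205,-0.018,0.79],[0,0,0]],[1,[-0.205,-0.018,0.79],[0,0,0]],[1,[-0.205,-0.018,0.79],[0,0,0]],[1,[-0.205,-0.018,0.79],[0,0,0]],[1,[-0.205,-0.018,0.79],[0,0,0]]]' 50
python3 -m inch '[[1,[0,0,-0.1],[0,0,0]],[1,[0,0,-0.3],[0,0,0]],[1,[0,0,-0.6],[0,0,0]],[1,[0,0,-0.8],[0,0,0]],[1,[0,0,-0.8],[0,0,0]]]'
python3 - <<'E'
from h import *
p,d=snapshot("wrist");cv2.imwrite("pics/w30.png",p)
delta(.538,.174,.145,-3)
E
```

```text
t: 62.4
tcp_pos: [0.386, -0.3611, 0.0696]
tool_rot: [0.694, 0.72, -0.0, 0.001]
force: [-1.8, -0.3, 7.4]
finger_gap: 0.664
t: 62.9
tcp_pos: [0.387, -0.3618, 0.1509]
tool_rot: [0.694, 0.72, -0.001, 0.003]
force: [0.5, -0.5, -3.2]
finger_gap: 0.662
shift [5.288 1.717 0.032] turn z 0.0143 cur yaw 2.1 t 62.95 tcp [ 0.3862 -0.3609  0.1493] q1,q6 [-0.96 -1.  ]
```

View pics/w30.png

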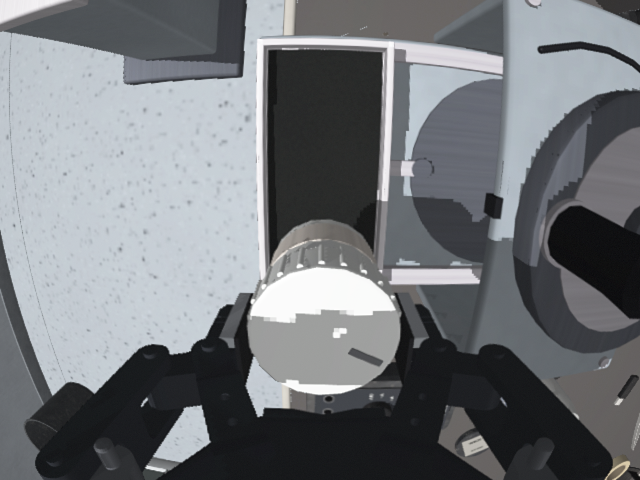

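```bash
python3 -m inch '[[1,[0.2,0.02,0],[0,0,0]],[1,[0.5,0.05,0],[0,0,0]],[1,[0.8,0.08,0],[0,0,0]],[1,[1,0.1,0],[0,0,0]]]'|grep -E "tcp|force"
python3 -m inch '[[1,[0.3,0.1,0],[0,0,0]],[1,[0.6,0.2,0],[0,0,0]],[1,[0.9,0.32,0],[0,0,0]],[1,[1,0.4,0],[0,0,0]]]'|grep -E "tcp|force"
python3 -m inch '[[1,[0.3,0.12,0],[0,0,0]],[1,[0.6,0.24,0],[0,0,0]],[1,[0.9,0.36,0],[0,0,0]],[1,[1,0.4,0],[0,0,0]]]'|grep -E "tcp|force"
python3 -m inch '[[1,[0.3,0.12,0],[0,0,0]],[1,[0.6,0.24,0],[0,0,0]],[1,[0.9,0.36,0],[0,0,0]],[1,[1,0.4,0],[0,0,0]]]'|grep -E "tcp|force"
python3 -m inch '[[1,[0.3,0.12,0],[0,0,0.005]],[1,[0.6,0.24,0],[0,0,0.01]],[1,[0.9,0.36,0],[0,0,0.0143]],[1,[1,0.4,0],[0,0,0.0143]],[1,[1,0.4,0],[0,0,0.0143]],[1,[1,0.4,0],[0,0,0.0143]]]'|grep -E "tcp|force"
python3 - <<'E'
from h import *
p,d=snapshot("wrist");cv2.imwrite("pics/w31.png",p)
delta(.538,.173,.0446,-3)
E
```

```text
tcp_pos: [0.3903, -0.2567, 0.1465]
force: [-0.1, -0.3, -3.3]
tcp_pos: [0.4264, -0.1549, 0.1467]
force: [-0.2, 0.7, -4.0]
tcp_pos: [0.4643, -0.055, 0.1471]
force: [0.0, -0.4, -4.3]
tcp_pos: [0.5012, 0.0459, 0.1474]
force: [-0.5, -0.7, -4.8]
tcp_pos: [0.5359, 0.1444, 0.1474]
force: [-1.0, 0.3, -4.5]
shift [0.29  0.007 1.029] turn z -0.0001 cur yaw -3.0 t 65.2 tcp [0.536  0.1442 0.1476] q1,q6 [0.06 0.12]
```

View pics/w31.png

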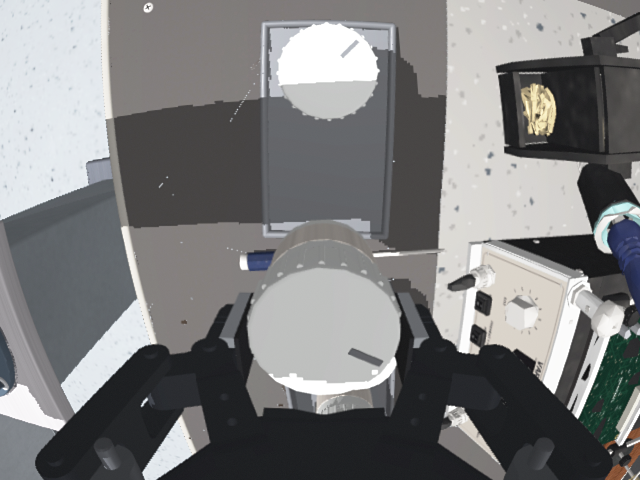

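```bash
python3 - <<'E'
from h import *
print("D",wp([328],[72],.072).round(4),"near rim",wp([264,386],[235,235],.009).round(4),"far rim",wp([265,397],[25,25],.009).round(4))
E
python3 -m inch '[[1,[0.15,0,0],[0,0,0]],[1,[0.29,0.005,0],[0,0,0]],[1,[0.29,0.005,0.2],[0,0,0]],[1,[0.29,0.005,0.5],[0,0,0]],[1,[0.29,0.005,0.8],[0,0,0]],[1,[0.29,0.005,0.95],[0,0,0]],[1,[0.29,0.005,0.99],[0,0,0]],[1,[0.29,0.005,0.99],[0,0,0]]]'|grep -E "tcp|force"
```

```text
D [[0.5427 0.2478 0.072 ]] near rim [[0.486  0.1321 0.009 ]
 [0.5836 0.1271 0.009 ]] far rim [[0.4988 0.2962 0.009 ]
 [0.5972 0.2917 0.009 ]]
tcp_pos: [0.5388, 0.175, 0.0488]
force: [0.3, -0.3, -2.7]
```

```bash
python3 -m inch '[[1,[0,0,0.02],[0,0,0]],[1,[0,0,0.035],[0,0,0]],[1,[0,0,0.035],[0,0,0]]]' |grep -E "tcp|force"
python3 -m inch '[[1,[0,0,0.01],[0,0,0]],[1,[0,0,0.01],[0,0,0]]]' |grep -E "tcp|force"
python3 -m inch '[[1,[0,0,0.01],[0,0,0]],[1,[0,0,0.01],[0,0,0]]]' |grep -E "tcp|force"
```

```text
tcp_pos: [0.5393, 0.1747, 0.0464]
force: [-1.0, -0.0, -3.5]
tcp_pos: [0.539, 0.1745, 0.0449]
force: [-0.8, 0.2, -3.7]
tcp_pos: [0.539, 0.1746, 0.0438]
force: [0.6, 0.1, -1.7]
```

```bash
python3 -m inch '[[1,[0,0,0.004],[0,0,0]],[1,[0,0,0.004],[0,0,0]],[-0.5,[0,0,0.004],[0,0,0]],[-0.8,[0,0,0.004],[0,0,0]],[-1,[0,0,0.004],[0,0,0]],[-1,[0,0,0],[0,0,0]],[-1,[0,0,0],[0,0,0]],[-1,[0,0,-0.1],[0,0,0]],[-1,[0,0,-0.4],[0,0,0]],[-1,[0,0,-0.8],[0,0,0]],[-1,[0,0,-1],[0,0,0]],[-1,[0,0,-1],[0,0,0]]]'|grep -E "tcp|force"
python3 -m inch '[[-1,[0,-0.3,-0.3],[0,0,0]],[-1,[0,-0.6,-0.6],[0,0,0]],[-1,[0,-0.9,-0.9],[0,0,0]],[-1,[0,-1,-1],[0,0,0]],[-1,[0,-1,-1],[0,0,0]]]'|grep -E "tcp|force"
python3 - <<'E'
from h import *
p,d=snapshot("wrist");cv2.imwrite("pics/w32.png",p)
p,d=snapshot("top");cv2.imwrite("pics/t11.png",cv2.resize(p[180:310,100:420],None,fx=2.4,fy=2.4,interpolation=2))
p,d=snapshot("scene");cv2.imwrite("pics/s12.png",cv2.resize(p[150:390,180:460],None,fx=2.5,fy=2.5,interpolation=2))
print(sense()["t"])
E
```

```text
tcp_pos: [0.5414, 0.175, 0.1477]
force: [-0.4, -0.5, 1.6]
tcp_pos: [0.4384, 0.18, 0.2446]
force: [-0.5, -0.0, -0.4]
68.55
```

View pics/w32.png

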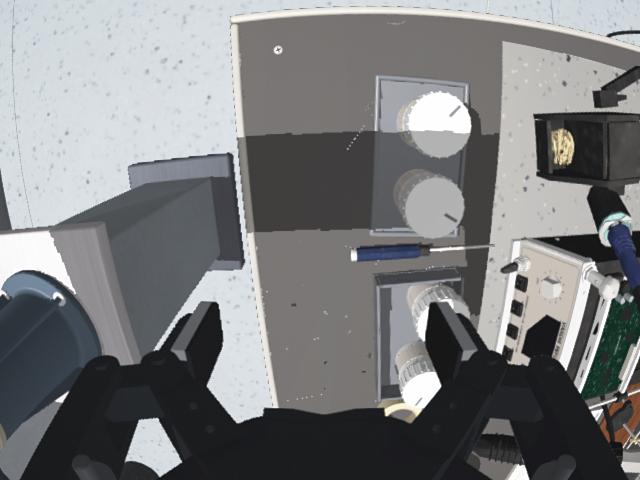

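View pics/t11.png

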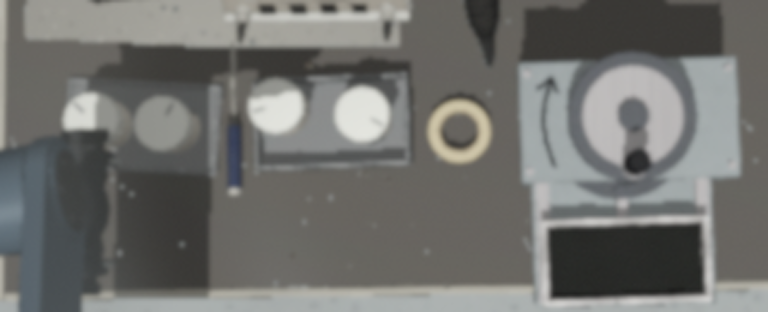

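View pics/s12.png

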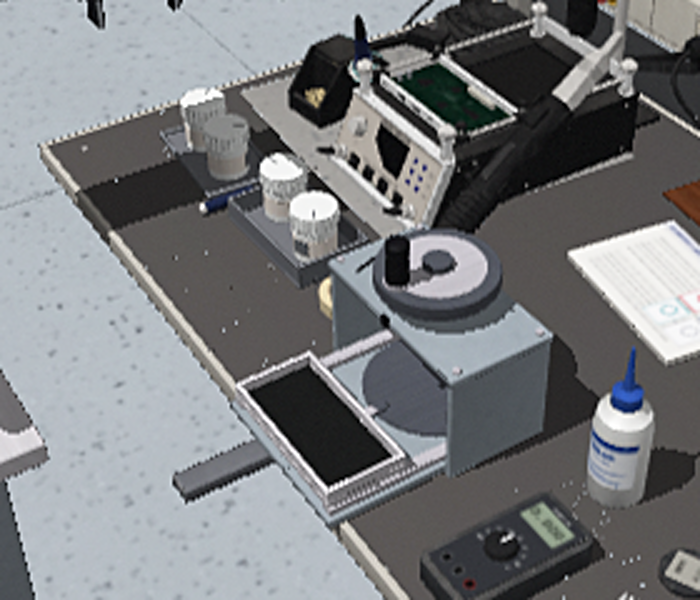

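All four jars are placed, the shuttle is out and the wheel is home. One last check that jar A, which was nudged, isn't leaning on the tote wall.

Run:
```python
from h import *
ci=camera_info("top");acc=[]
for k in range(4):
    p,d=snapshot("top");acc.append(d)
d=np.median(acc,0)
for n,(a,b) in dict(A=(276,106),B=(362,114),C=(163,123)).items():
    u,v=a/2.4+99.7,b/2.4+179.7
    yy,xx=np.mgrid[:480,:640];m=(np.hypot(xx-u,yy-v)<8)
    P,_,_=cloud(ci,d,m);z=P[:,2];k=np.abs(z-np.median(z))<.012;P=P[k]
    A=np.c_[P[:,:2]-P[:,:2].mean(0),np.ones(len(P))];c=np.linalg.lstsq(A,P[:,2],rcond=None)[0]
    print(n,onplane(ci,u,v,.072).round(4),"z",c[2].round(4),"tilt deg",np.degrees(np.arctan(c[:2])).round(1))
p,_=snapshot("scene");cv2.imwrite("pics/s13.png",cv2.resize(p[175:265,235:335],None,fx=6,fy=6,interpolation=2))
```

```text
A [[0.5545 0.0542 0.072 ]] z 0.0714 tilt deg [1.  0.4]
B [[ 0.5448 -0.0374  0.072 ]] z 0.0716 tilt deg [-1.9  0. ]
C [[0.5379 0.1743 0.072 ]] z 0.0715 tilt deg [ 0.7 -0.9]
```

View pics/s13.png

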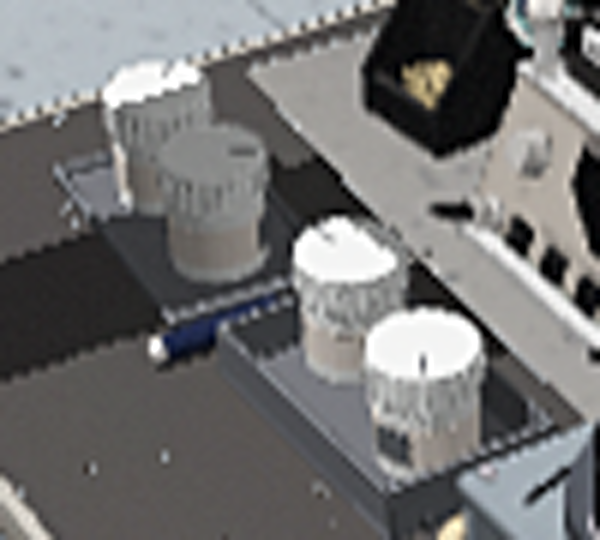

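All the caps I could measure are level at z≈0.072, so the jars stand flat on their floors. I'll hand the job in.

```bash
python3 -c "
from station import *
print(sign_off(), sense()['t'])"
```

```text
the job is handed in; nothing more can be done
the job is handed in; nothing more can be done
```

The job is handed in, at about 69 s of the 210 s allowed.

- **Caps:** All four were twisted about 40° anticlockwise and left as turned. From left to right, the first two were loose: their bodies stayed still while the cap turned. The other two were tight: their bodies turned with the cap, lagging about 10°.
- **Sorting:** The two loose jars stand in the deep rework tote. The two tight jars went onto the shuttle.
- **Flywheel:** I turned it one full revolution clockwise. It ended about 1 mm past at the grip, and I nudged it back before releasing. The shuttle went in and came back out with both jars, and the wheel and shuttle look as they did at the start.
- **Marked jars:** Both tight jars were then moved from the shuttle to the flat low-rimmed tray.

**Last checks:**
- Both tote jars and one tray jar have level cap tops at 71–72 mm, with tilt within about 2°.
- The arm hid the other tray jar from the top depth check, but it stands upright in the scene picture.
- The tape roll, screwdriver, multimeter and wash bottle look untouched; I did not check the side cutters at the end.

**Disagreements and losses:**
- The wrist camera disagreed with the top camera by up to 10 mm. I corrected for that and confirmed the placements by contact.
- My printout of the twist torque for the first jar failed, and the torque readings were mostly too noisy to use. The loose or tight calls rest on how the jar body's surface texture moved.
- The first jar in the tote was found about 2 cm from where I set it down. It still stands inside, upright.

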